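# Tip a bar onto the setting plate and register it under the guard

## Robot

A 7-joint arm with a two-finger parallel gripper is mounted at the origin on a cart in front of the work surface, level with it; the furniture and walls round the work are solid. World frame = base frame: x ahead of the robot, y to its left, z up, the work surface at z = 0. Lengths are in m, angles in rad, forces in N, time in s.
With the tool pointing down it reaches from about 0.425 to 0.8 m from the base axis. Payload 8.3 kg.
Tool frame: the origin (TCP) lies midway between the tips of the shut fingers; the grasp point (between the pads) lies 19 mm behind it (env.pinch_z is the distance from the TCP to the grasp point, in m); z points along the fingers, y is the direction in which the jaws open and shut (so a half turn about z gives the same grasp; the last joint's range is limited). The gripper opens to 85 mm and grips with 20 to 120 N. Pads are 22 mm wide; open, the fingers measure 114 mm over their backs; the gripper's body (76 mm by 85 mm) begins 54 mm behind the grasp point. The pads swing forward as they close: fully open they stand 13 mm farther back than shut.
Start: joints at [-1.356, 0.383, 0.016, 1.37, -0.006, 1.388, -0.046], TCP at [0.171, 0.601, 0.231] pointing down, gripper open.
Joint ranges: [-2.95, 2.95], [-0.25, 2.06], [-1.52, 1.56], [0.18, 2.33], [-1.44, 4.58], [0.02, 2.06], [-3.01, 3.01]. Speed limits (rad/s): [2.39, 2.39, 3.01, 3.01, 3.14, 3.14, 3.14].

## Interface

Orientations are given as a unit quaternion [w, x, y, z].
In Python, from station import env gives the robot as it stands. The module is installed in compiled form; this text tells all that it offers.
- The arm moves only by the tool arm_command, never from a script. Its argument "series" is a list that holds one entry, the list of rows, each a list of 5 numbers: the shift along the tool's x, y, z normalised to -1 to 1, where 1 is 0.15 m, then the turn about the tool's z normalised to -1 to 1, where 1 is pi rad, then the gripper command: -1 is fully open, 1 is shut, values between are in proportion. A call has 1 to 8 rows; each row is the pose to reach, as a shift and turn from the pose measured when the call began, along the tool's axes at that moment, turning the shorter way round; what a row does not reach only later rows make up. A row lasts 1/8 s, in which the tool goes at most 62.5 mm and 10.7 degrees, less where a joint would pass 70% of its speed; a pose out of reach is approached as far as the arm can. A call with a number of a shift or a turn outside -1 to 1 is refused whole. A call with a gripper value outside its range is refused whole. The fingers move at their own pace and stop on an object; "force" is the grip in N (left out, the last holds). Time passes only in rows, so rows that repeat a pose let the fingers close. It gives the time, the measured TCP pose, the force and the opening at its end, in the units of the state.
- env.state(): the state, without advancing time (a new reading comes with each control period).
- env.capture(name): name is "side" or "top" or "wrist"; returns a dict with "pixels" (480x640x3 uint8, red, green, blue), "mtx" (3x3 intrinsics, pixels), "extrinsics" (4x4, takes a point from camera to world coordinates); the wrist camera has in their place "hand_eye" (4x4, takes a point from camera to tool coordinates, whose origin is the TCP and whose axes are the flange's). Camera axes: x right, y down, z forward; pixel columns grow to the right and rows downward; lengths in m; the calibration is good to about 2 mm. The wrist camera is an equidistant fisheye: a pixel r from the principal point sees the ray r / f radians off the axis. A picture is of the moment at which its call begins: read the wrist's pose just before it. There is no depth.
- env.close_job(): hands the job in, once; it reports no verdict.
The state is a dict: "t": time; "joint_positions": joint angles; "joint_vel": joint speeds; "tau": joint torques, N m; "eef_pos": TCP position; "ee_rot": TCP orientation; "contact_force": force on the tool from outside, world axes, zero at the start; "wrist_torque": the same for the moment, N m; "width": finger opening in m.
Only numpy, scipy, OpenCV 4.12 (cv2) and the standard library are available. Lean on these libraries where they do the work, as an engineer would, in place of code of your own. Each camera call takes 0.05 s, during which the arm holds its last target. There are 200 camera calls.

## Task

Without lifting it off its support, tip the standing metal bar forwards over the front edge of the setting plate so that it lies on its broad side on the plate, then push it home under the clear guard: its long edge flush against the fence all along and its leading end against the end stop. Push gently so that neither fence nor stop head is strained, leave the loupe, the dial gauge and the spacer block where they are, and let go of everything.

Things in the scene. Friction and masses are not known exactly. Their poses are not given: they have to be found in the camera images.
- bar_mid (a point): centre of a metal bar, 24 x 44 x 90 mm, 0.18-0.37 kg (1-3 N to slide), two counterbores in each broad face. Starts on end on the worktop, broad face 4-14 mm from the plate's front edge (which stops its foot), up to 0.1 rad askew. Axes: z its length (up at the start), y width, x thickness (to the plate at the start). Falls when its top is pushed 24 mm. Lying on the plate its centre is 20 mm up.
- plate: fixed aluminium setting plate, 8 mm thick, 245 mm long (x), 118 mm wide (y -48 to +70 mm). Origin on the worktop under its front edge (the short edge at the robot's right, where the bar stands), where the registered bar's centre line crosses it; x from there towards the end stop, y towards the robot, away from the fence, z up. A bar flush on the fence has its centre at y = 0.
- fence: fixed steel rail on the plate, 160 mm long, 12 mm thick, 14 mm high above the plate, along the long side farther from the robot, from x = 30 to 190 mm in the plate's frame. Origin at the middle of the foot of its inner face (the one towards the bar), 8 mm above the worktop; axes as the plate's: x along the rail, y towards the bar.
- stop_head: fixed end stop with clear guard; its place along the plate varies by 15 mm. Origin at the foot of the stop's face, mid-width, on the plate's top (8 mm above the worktop); axes as the plate's. The stop is a steel block 40 mm wide, 14 mm high, face at x = 0. A bar that is home has its centre at x = -45 mm.
- dial_gauge: bystander: round dial indicator with stem lying on its back, 97 x 56 x 20 mm, on the mat between the plate and the worktop's near edge; origin under the dial
- loupe: bystander: black standing magnifier, 37 mm diameter, 40 mm high, on the worktop beyond and to the right of the plate's front edge; origin under its middle
- spacer_block: bystander: small grey ground block 20 x 50 x 25 mm with two holes, on the worktop to the right and front; origin under its middle
- guard_front (a point): middle of the lower front edge of the stop head's clear guard sheet, 44 mm above the plate's top; axes as the plate's. The sheet is 4 mm thick, 112 mm wide, 122 mm long, on four 10 mm pillars (front pair 8 mm behind this edge, 50 mm to either side). When the bar is home its rear end is 12 mm inside this edge, so the last push needs a tool tilted in under it.
- precision_vice: fixed obstacle: small grey vice, 60 mm (x) by 150 mm (y), 50 mm high, a knob on its left end, right of the standing bar; origin under its middle, axes as the room's (x ahead of the robot, y left)
There are look-alikes about, which are no part of the job. There is more than one size of the part that bears bar_mid; the job needs the largest.

How it is judged:
On the way:
1. the bar lies on its broad side on the plate (height (world z) of bar_mid between 0.0175 and 0.0225 m and angle between bar_mid's own z axis and vertical between 1.52 and 1.62 rad), for 0.2 s.
At the end, for the whole second after the job is handed in: The bar lies on its broad side on the plate under the guard, its end within 2 mm of the end stop, its long edge within 2 mm of the fence and parallel to it within 0.03 rad (height (world z) of bar_mid between 0.0175 and 0.0225 m and x of bar_mid in the frame of stop_head between -0.047 and -0.043 m and y of bar_mid in the frame of fence between 0.02 and 0.024 m and angle between the z axis of bar_mid and the x axis of plate, either way round below 0.03 rad); the robot touches nothing.
It fails at once if the bar is lifted off its support (centre more than 85 mm above the worktop) (height (world z) of bar_mid above 0.085 m).
It fails at once if the fence is pressed with more than 40 N (contact force between fence and anything else above 40 N).
It fails at once if the stop head or its guard is pressed with more than 40 N (contact force between stop_head and anything else above 40 N).
It fails at once if a bystander is moved more than 15 mm (distance of any of dial_gauge, loupe, spacer_block from where it was at the start of the episode above 0.015 m).
It also fails if it takes over 58 s, if anything falls off the work surface, if the arm or the gripper's body presses on something with over 40 N, if the wrist force passes 120 N, or if a joint passes its speed limit or range.

## Working session

There is one attempt and no reset: what is moved stays moved. The work goes in short steps, Python scripts to look and compute and a tool call to move; the robot and the scene stay as the last step left them, time stands still between calls to the robot, and variables do not carry over. Pictures are saved under pics/ and viewed, about 8 in all and at most 12, crops included, and the job is handed in when it is done.

Besides the shell and the picture viewer there is one more tool, called after ">>>" as name(argument=value, ...) on one line, values as JSON. arm_command: Moves the arm, as the interface text tells. Its arguments: {"type":"object","properties":{"series":{"type":"array"},"force":{"type":"number"}},"required":["series"]}

```bash
mkdir -p pics
python3 - <<'E'
from station import env
import cv2,numpy as np
np.set_printoptions(precision=4,suppress=True)
s=env.state();print(s['t'],s['eef_pos'],s['ee_rot'],s['width'])
for n in('side','top','wrist'):
    c=env.capture(n);cv2.imwrite(f'pics/{n}0.png',c['pixels'][:,:,::-1]);print(n,c['mtx'],c.get('extrinsics',c.get('hand_eye')))
print(env.state()['t'])
E
```

```text
0.0 [0.1712 0.6006 0.2303] [-0.0001  0.1384  0.9904 -0.0009] 0.08570440879979171
side [[499.5949   0.     315.6698]
 [  0.     499.5949 236.1308]
 [  0.       0.       1.    ]] [[ 0.9893 -0.0791  0.1228  0.3642]
 [-0.1461 -0.5453  0.8254 -0.4666]
 [ 0.0016 -0.8345 -0.551   0.5896]
 [ 0.      0.      0.      1.    ]]
top [[525.7402   0.     326.2547]
 [  0.     525.7402 237.9189]
 [  0.       0.       1.    ]] [[ 0.0011 -0.996   0.0896  0.4268]
 [-0.9995 -0.0039 -0.0312  0.3153]
 [ 0.0314 -0.0895 -0.9955  0.9298]
 [ 0.      0.      0.      1.    ]]
wrist [[371.6483   0.     322.9879]
 [  0.     371.6483 242.0912]
 [  0.       0.       1.    ]] [[-0.0005 -0.9492 -0.3148  0.0815]
 [ 1.     -0.0004 -0.0003 -0.0007]
 [ 0.0002 -0.3148  0.9492 -0.1428]
 [ 0.      0.      0.      1.    ]]
0.15
```

View pics/top0.png

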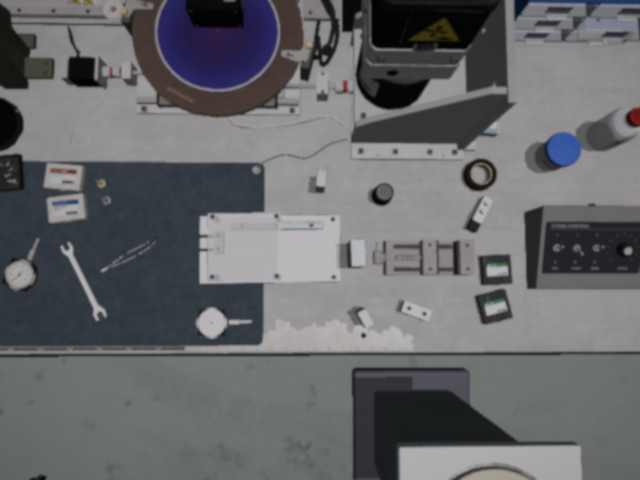

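View pics/side0.png

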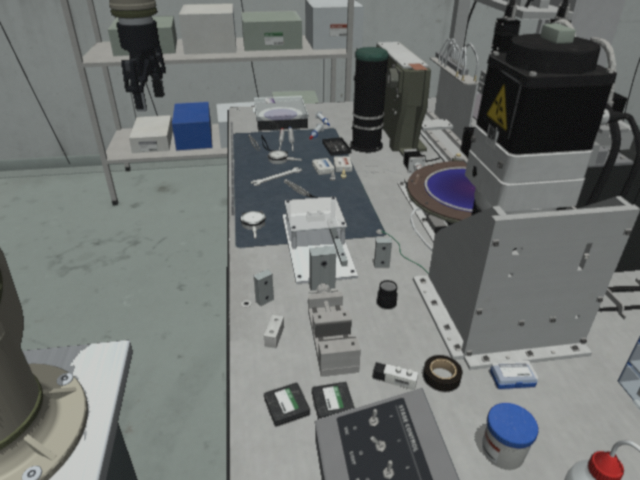

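The top view shows the plate at cols 200–340, rows 213–283. Three grey blocks could be the bar:
- Top (357,253), side (322,268): right in front of the plate's front edge and the largest.
- Top (364,317), side (263,289): smaller look-alike.
- Top (320,180), side (382,252): smaller look-alike.

The first fits the description. The loupe is at top (383,193), the spacer at (416,310), the gauge at (211,321) and the vice at (430,257). I'll confirm with enlarged crops.

Run:
```python
import cv2,numpy as np
a=cv2.imread('pics/top0.png')[160:340,190:450];b=cv2.imread('pics/side0.png')[185:385,235:435]
a=cv2.resize(a,None,fx=3,fy=3,interpolation=cv2.INTER_CUBIC)
b=cv2.resize(b,None,fx=3,fy=3,interpolation=cv2.INTER_CUBIC)
cv2.imwrite('pics/topc.png',a);cv2.imwrite('pics/sidec.png',b)
```

```text
(no output)
```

View pics/topc.png

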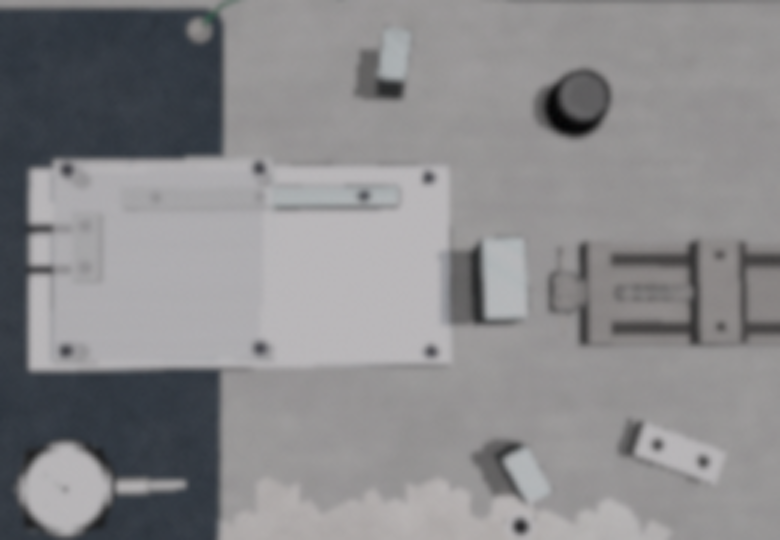

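View pics/sidec.png

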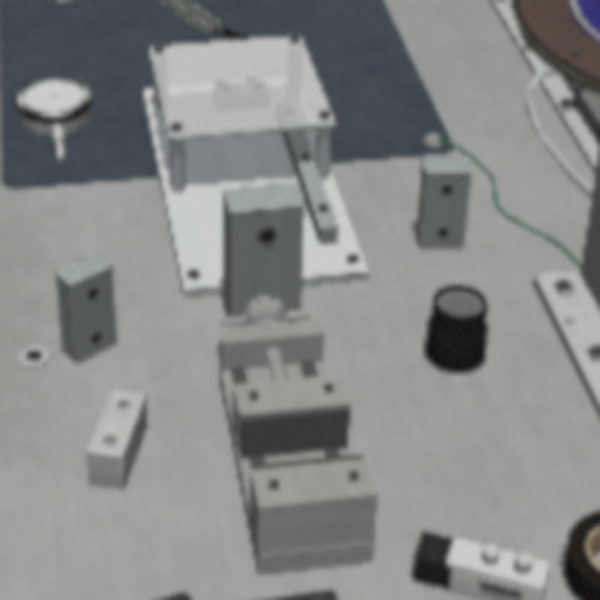

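The crops confirm it: the bar's top is at crop cols 482–527, rows 238–321, and it is clearly larger than the two look-alikes. The stop face is at about col 101, the fence inner face at about row 208 and the guard front at about col 263. Next I turn these into world points.

```bash
cat > h.py <<'E'
import cv2,numpy as np
from scipy.spatial.transform import Rotation as R
np.set_printoptions(precision=4,suppress=True)
K={'top':(np.array([[525.7402,0,326.2547],[0,525.7402,237.9189],[0,0,1]]),np.array([[.0011,-.996,.0896,.4268],[-.9995,-.0039,-.0312,.3153],[.0314,-.0895,-.9955,.9298],[0,0,0,1]])),
'side':(np.array([[499.5949,0,315.6698],[0,499.5949,236.1308],[0,0,1]]),np.array([[.9893,-.0791,.1228,.3642],[-.1461,-.5453,.8254,-.4666],[.0016,-.8345,-.551,.5896],[0,0,0,1]]))}
def w(n,uv,z):
    k,E=K[n];uv=np.atleast_2d(np.float64(uv))
    d=(E[:3,:3]@np.linalg.inv(k)@np.c_[uv,np.ones(len(uv))].T).T
    return E[:3,3]+d*((z-E[2,3])/d[:,2])[:,None]
def px(n,P):
    k,E=K[n];p=(np.atleast_2d(P)-E[:3,3])@E[:3,:3];q=p@k.T;return q[:,:2]/q[:,2:]
tc=lambda c:(np.float64(c)+.5)/3-.5+[190,160]
sc=lambda c:(np.float64(c)+.5)/3-.5+[235,185]
E
python3 - <<'E'
from h import *
for l,c,z in [('plate fl,fr(front far, front near),back far,near',[(450,166),(452,362),(28,168),(28,371)],.008),('bartop',[(482,239),(526,237),(527,320),(482,322)],.09),
 ('stop face',[(101,217),(101,281)],.022),('fence far/near end inner',[(123,210),(400,208)],.022),('fence outer',[(273,186),(400,186)],.022),('guard front',[(263,161),(263,352)],.056),('vice jaw',[(581,241),(581,345)],.05),('knob',[(549,290)],.03),('loupe',[(582,97)],.04),('spacer',[(680,452)],.025)]:
    print(l);print(w('top',tc(c),z))
print('side bartop');print(w('side',sc([(223,190),(224,212),(301,208),(300,185)]),.09))
print('side plate');print(w('side',sc([(187,293),(368,272)]),.008))
print('side foot R');print(w('side',sc([(301,300)]),.0))
# subpixel edges in top image
g=cv2.imread('pics/top0.png').astype(float).sum(2)
print('fence row profile col 300-318',g[215:240,300:318].mean(1).astype(int))
print('stop col profile',g[234:252,215:232].mean(0).astype(int))
print('bar rows',g[232:275,352:362].mean(1).astype(int))
E
```

```text
plate fl,fr(front far, front near),back far,near
[[0.5506 0.2627 0.008 ]
 [0.4353 0.2617 0.008 ]
 [0.5481 0.5098 0.008 ]
 [0.4298 0.5072 0.008 ]]
bartop
[[0.5003 0.2503 0.09  ]
 [0.5014 0.2266 0.09  ]
 [0.457  0.2264 0.09  ]
 [0.4558 0.2504 0.09  ]]
stop face
[[0.5181 0.4645 0.022 ]
 [0.4812 0.4639 0.022 ]]
fence far/near end inner
[[0.5222 0.452  0.022 ]
 [0.524  0.2925 0.022 ]]
fence outer
[[0.5365 0.366  0.022 ]
 [0.5369 0.2925 0.022 ]]
guard front
[[0.5464 0.3698 0.056 ]
 [0.4402 0.3688 0.056 ]]
vice jaw
[[0.5028 0.1914 0.05  ]
 [0.4445 0.1919 0.05  ]]
knob
[[0.4763 0.2073 0.03  ]]
loupe
[[0.5866 0.1887 0.04  ]]
spacer
[[0.384  0.1321 0.025 ]]
side bartop
[[0.4585 0.2462 0.09  ]
 [0.4561 0.2242 0.09  ]
 [0.5003 0.2218 0.09  ]
 [0.5039 0.2447 0.09  ]]
side plate
[[0.4369 0.2559 0.008 ]
 [0.5521 0.2604 0.008 ]]
side foot R
[[0.5073 0.2487 0.    ]]
fence row profile col 300-318 [492 534 550 552 549 531 495 480 483 475 473 490 484 433 428 492 537 550
 551 551 552 552 552 552 551]
stop col profile [487 479 472 470 474 483 487 478 470 488 511 520 522 521 521 521 521]
bar rows [446 448 451 453 455 448 445 473 514 536 542 544 543 543 541 540 538 539
 538 538 539 540 540 542 542 542 541 541 541 541 541 539 527 478 379 316
 376 439 461 464 462 460 459]
```

Sizes agree: bar 24 × 44 mm, plate 247 × 116 mm, fence 159 mm, stop 37 mm. The guard edge is at y≈0.369 and the stop face at y≈0.464. Rows can't command a tilt, but a vertical finger can't push the last 12 mm under the guard. I'll test whether going past the reach limit in free air tilts the tool outwards (towards +y), since later shifts start from the measured pose.

>>> arm_command(series=[[[0,0.4,0,0,1],[0,0.8,0,0,1],[0.2,1,0,0,1],[0.4,1,0,0,1]]])

```text
t: 0.65
eef_pos: [0.1548, 0.7623, 0.2262]
ee_rot: [-0.0, 0.139, 0.99, -0.003]
contact_force: [-0.1, 0.2, -0.1]
width: 0.0123
```

>>> arm_command(series=[[[0,0.4,0,0,1],[0,0.8,0,0,1],[0,1,0,0,1],[0,1,0,0,1]]])

```text
t: 1.15
eef_pos: [0.1999, 0.8402, 0.2135]
ee_rot: [-0.005, 0.159, 0.987, 0.013]
contact_force: [2.5, -0.3, 0.6]
width: -0.0001
```

>>> arm_command(series=[[[0.3,1,0,0,1],[0.3,1,0,0,1],[0.3,1,0,0,1],[0.3,1,0,0,1]]])

```text
t: 1.65
eef_pos: [0.1815, 0.8796, 0.1802]
ee_rot: [-0.003, 0.158, 0.987, 0.041]
contact_force: [0.3, -1.3, -0.2]
width: -0.0001
```

Run:
```python
from station import env
from h import *
s=env.state();print(s['t'],s['joint_positions'],s['eef_pos'],s['contact_force'],s['joint_vel'])
q=np.array(s['ee_rot']);print(R.from_quat(q[[1,2,3,0]]).as_matrix())
```

```text
1.65 [-1.482   1.2489  1.3981  0.1824 -1.3583  1.7759 -0.0464] [0.1815 0.8796 0.1802] [ 0.253  -1.3223 -0.1613] [-0.0109  0.0323  0.1521  0.0042 -0.1578 -0.028  -0.0141]
[[-0.9498  0.3129  0.0064]
 [ 0.3124  0.9465  0.0815]
 [ 0.0194  0.0794 -0.9967]]
```

The tool tilts by compromise: 4.7° already, in the wanted +y direction. I'll continue outwards and upwards.

>>> arm_command(series=[[[0.2,1,-0.6,0,1],[0.2,1,-0.6,0,1],[0.2,1,-0.6,0,1],[0.2,1,-0.6,0,1]]])

```text
t: 2.15
eef_pos: [0.1733, 0.8875, 0.2249]
ee_rot: [-0.003, 0.158, 0.985, 0.07]
contact_force: [0.0, -0.4, -1.1]
width: 0.0001
```

>>> arm_command(series=[[[0,1,0,0,1],[0,1,0,0,1],[0,1,0,0,1],[0,1,0,0,1]]])

```text
t: 2.65
eef_pos: [0.1942, 0.9131, 0.2047]
ee_rot: [-0.001, 0.158, 0.982, 0.099]
contact_force: [0.4, 0.4, 0.4]
width: -0.0
```

```bash
cat >> h.py <<'E'
def st():
    from station import env
    s=env.state();q=np.array(s['ee_rot']);M=R.from_quat(q[[1,2,3,0]]).as_matrix()
    print('t',s['t'],'q',np.array(s['joint_positions']),'p',np.array(s['eef_pos']),'F',np.array(s['contact_force']),'w',s['width']);print(M)
    return s,M
E
python3 -c "from h import *;st()"
```

```text
t 2.65 q [-1.4763  1.2278  1.4041  0.1828 -1.3702  1.6805 -0.0411] p [0.1942 0.9131 0.2047] F [0.4103 0.4407 0.4053] w -1.660739907255664e-05
[[-0.95    0.3109  0.0294]
 [ 0.3105  0.9302  0.1956]
 [ 0.0334  0.195  -0.9802]]
```

>>> arm_command(series=[[[0.2,1,-0.8,0,1],[0.2,1,-0.8,0,1],[0.2,1,-0.8,0,1],[0.2,1,-0.8,0,1]]])

```text
t: 3.15
eef_pos: [0.1826, 0.9073, 0.2821]
ee_rot: [0.0, 0.157, 0.979, 0.129]
contact_force: [1.0, 0.5, 0.3]
width: -0.0
```

>>> arm_command(series=[[[0.3,1,-0.3,0,1],[0.3,1,-0.3,0,1],[0.3,1,-0.3,0,1],[0.3,1,-0.3,0,1]]])

```text
t: 3.65
eef_pos: [0.164, 0.9243, 0.3034]
ee_rot: [0.001, 0.157, 0.975, 0.158]
contact_force: [-0.6, -0.4, -0.3]
width: 0.0
```

>>> arm_command(series=[[[0.3,1,-0.3,0,1],[0.3,1,-0.3,0,1],[0.3,1,-0.3,0,1],[0.3,1,-0.3,0,1]]])

```text
t: 4.15
eef_pos: [0.1473, 0.9377, 0.3305]
ee_rot: [0.0, 0.156, 0.97, 0.188]
contact_force: [0.8, 0.2, -0.4]
width: 0.0
```

```bash
python3 -c "from h import *;st()"
```

```text
t 4.15 q [-1.5427  1.099   1.4041  0.1828 -1.341   1.6272 -0.0973] p [0.1473 0.9377 0.3305] F [ 0.8067  0.2018 -0.352 ] w 4.227646458335864e-06
[[-0.9516  0.3017  0.0593]
 [ 0.302   0.881   0.3641]
 [ 0.0576  0.3644 -0.9295]]
```

>>> arm_command(series=[[[0,1,0,0,1],[0,1,0,0,1],[0,1,0,0,1],[0,1,0,0,1]]])

```text
t: 4.65
eef_pos: [0.1712, 0.9581, 0.3297]
ee_rot: [0.001, 0.155, 0.964, 0.217]
contact_force: [-0.5, -0.4, 0.3]
width: 0.0001
```

>>> arm_command(series=[[[0.2,1,0,0,1],[0.2,1,0,0,1],[0.2,1,0,0,1],[0.2,1,0,0,1]]])

```text
t: 5.15
eef_pos: [0.1676, 0.9792, 0.337]
ee_rot: [0.001, 0.154, 0.957, 0.246]
contact_force: [0.5, 0.5, 0.6]
width: -0.0002
```

>>> arm_command(series=[[[0.1,1,0,0,1],[0.1,1,0,0,1],[0.1,1,0,0,1],[0.1,1,0,0,1]]])

```text
t: 5.65
eef_pos: [0.1764, 0.9945, 0.3513]
ee_rot: [0.002, 0.153, 0.95, 0.274]
contact_force: [-1.0, -0.1, 0.2]
width: -0.0
```

>>> arm_command(series=[[[0.1,1,0,0,1],[0.1,1,0,0,1],[0.1,1,0,0,1],[0.1,1,0,0,1]]])

```text
t: 6.15
eef_pos: [0.184, 1.0065, 0.3717]
ee_rot: [0.002, 0.151, 0.941, 0.302]
contact_force: [-0.1, 0.2, 0.1]
width: -0.0001
```

```bash
python3 -c "from h import *;st()"
```

```text
t 6.15 q [-1.5134  1.0978  1.4042  0.1828 -1.3687  1.3935 -0.0697] p [0.184  1.0065 0.3717] F [-0.0635  0.2177  0.1353] w -0.0001048140086662852
[[-0.9541  0.2836  0.0961]
 [ 0.2865  0.7715  0.5681]
 [ 0.087   0.5696 -0.8173]]
```

The tool is now tilted 35° towards +y. Next I turn it about its own z so that its narrow side leads, then travel back to behind the bar.

```bash
cat >> h.py <<'E'
def mv(tgt,show=1):
    s,M=st();d=np.array(tgt)-np.array(s['eef_pos']);print('d',d,'shift',M.T@d/.15);return s,M
E
python3 -c "
from h import *
s,M=mv((.48,.2,.25))
print(M.T@[.08,-.2,-.02]/.15)"
```

```text
t 6.15 q [-1.5134  1.0978  1.4042  0.1828 -1.3687  1.3935 -0.0697] p [0.184  1.0065 0.3717] F [-0.0635  0.2177  0.1353] w -0.0001048140086662852
[[-0.9541  0.2836  0.0961]
 [ 0.2865  0.7715  0.5681]
 [ 0.087   0.5696 -0.8173]]
d [ 0.296  -0.8065 -0.1217] shift [-3.4935 -4.0508 -2.2021]
[-0.9025 -0.9533 -0.5973]
```

>>> arm_command(series=[[[-0.2,-0.2,-0.13,0.055,1],[-0.45,-0.45,-0.28,0.11,1],[-0.7,-0.7,-0.44,0.165,1],[-0.9,-0.95,-0.6,0.22,1],[-0.9,-0.95,-0.6,0.28,1],[-0.9,-0.95,-0.6,0.335,1],[-0.9,-0.95,-0.6,0.387,1],[-0.9,-0.95,-0.6,0.387,1]]])

```text
t: 7.15
eef_pos: [0.2633, 0.8067, 0.3521]
ee_rot: [-0.171, 0.663, 0.685, 0.249]
contact_force: [0.2, 0.1, -0.3]
width: -0.0002
```

```bash
python3 -c "
from h import *
mv((.48,.2,.25))"
```

```text
t 7.15 q [-1.9912  0.8439  1.5193  1.2448 -1.2607  1.2794 -0.6438] p [0.2633 0.8067 0.3521] F [ 0.2499  0.1416 -0.307 ] w -0.00022850941018634307
[[-0.062   0.9936  0.0948]
 [ 0.8231 -0.0028  0.5679]
 [ 0.5645  0.1132 -0.8176]]
d [ 0.2167 -0.6067 -0.1021] shift [-3.8028  1.3698 -1.6035]
```

>>> arm_command(series=[[[-0.4,0.14,-0.17,0,1],[-0.8,0.28,-0.33,0,1],[-0.95,0.34,-0.4,0,1],[-0.95,0.34,-0.4,0,1]]])

```text
t: 7.65
eef_pos: [0.3195, 0.6516, 0.3267]
ee_rot: [-0.173, 0.665, 0.683, 0.248]
contact_force: [-0.7, -0.2, 0.2]
width: 0.0002
```

>>> arm_command(series=[[[-0.4,0.14,-0.17,0,1],[-0.8,0.28,-0.33,0,1],[-0.95,0.34,-0.4,0,1],[-0.95,0.34,-0.4,0,1]]])

```text
t: 8.15
eef_pos: [0.3728, 0.4986, 0.3006]
ee_rot: [-0.173, 0.665, 0.682, 0.249]
contact_force: [0.5, -0.3, -0.7]
width: 0.0002
```

```bash
python3 -c "
from h import *
mv((.48,.2,.25))"
```

```text
t 8.15 q [-2.167  -0.189   1.2742  1.8553 -0.1798  0.8164 -0.735 ] p [0.3728 0.4986 0.3006] F [ 0.5014 -0.2912 -0.6757] w 0.00017837986558202757
[[-0.0546  0.994   0.0943]
 [ 0.8216 -0.0089  0.5699]
 [ 0.5674  0.1086 -0.8163]]
d [ 0.1072 -0.2986 -0.0506] shift [-1.866   0.6916 -0.7922]
```

>>> arm_command(series=[[[-0.4,0.14,-0.17,0,1],[-0.8,0.28,-0.33,0,1],[-0.95,0.34,-0.4,0,1],[-0.95,0.34,-0.4,0,1]]])

```text
t: 8.65
eef_pos: [0.4286, 0.343, 0.2743]
ee_rot: [-0.173, 0.668, 0.679, 0.249]
contact_force: [-0.8, -0.7, 0.6]
width: -0.0001
```

```bash
python3 -c "
from h import *
mv((.48,.2,.25))"
```

```text
t 8.65 q [-1.6199 -0.2382  1.0767  1.9639 -0.3266  0.9107 -0.3441] p [0.4286 0.343  0.2743] F [-0.8439 -0.6698  0.6443] w -0.00014176741505654602
[[-0.0471  0.994   0.0982]
 [ 0.8216 -0.0174  0.5697]
 [ 0.5681  0.1076 -0.8159]]
d [ 0.0514 -0.143  -0.0243] shift [-0.8913  0.3395 -0.377 ]
```

>>> arm_command(series=[[[-0.4,0.14,-0.17,0,1],[-0.75,0.28,-0.32,0,1],[-0.88,0.34,-0.37,0,1],[-0.88,0.34,-0.37,0,1]]])

```text
t: 9.15
eef_pos: [0.4816, 0.2003, 0.2504]
ee_rot: [-0.172, 0.67, 0.678, 0.25]
contact_force: [-0.6, 1.6, -0.2]
width: 0.0002
```

```bash
python3 -c "
from h import *
mv((.48,.195,.12))
from station import env
a=env.capture('side')['pixels'][:,:,::-1];cv2.imwrite('pics/s1.png',a)"
```

```text
t 9.15 q [-1.5866 -0.2041  1.4269  1.9423 -0.4381  1.0643  0.0534] p [0.4816 0.2003 0.2504] F [-0.5513  1.5964 -0.1925] w 0.00018938908131063448
[[-0.0436  0.994   0.1007]
 [ 0.8217 -0.0217  0.5695]
 [ 0.5682  0.1076 -0.8158]]
d [-0.0016 -0.0053 -0.1304] shift [-0.5224 -0.1034  0.6882]
```

View pics/s1.png

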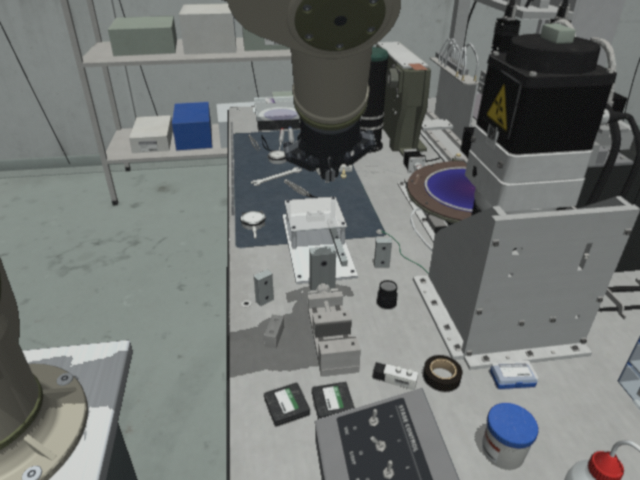

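The arm is clear of everything; the fingers are at about px (325,168), well above the bar (322,268). I descend behind the bar's top.

>>> arm_command(series=[[[-0.25,-0.05,0.34,0,1],[-0.5,-0.1,0.68,0,1],[-0.52,-0.1,0.69,0,1]]])

```text
t: 9.57
eef_pos: [0.4441, 0.2, 0.1416]
ee_rot: [-0.161, 0.671, 0.678, 0.252]
contact_force: [0.5, -1.3, -0.5]
width: -0.0
```

```bash
python3 -c "
from h import *
mv((.479,.2,.07))"
```

```text
t 9.575 q [-1.7081 -0.2528  1.5536  2.1763 -0.4453  0.8045  0.1681] p [0.4441 0.2    0.1416] F [ 0.4993 -1.3194 -0.4863] w -4.413235749740766e-05
[[-0.0471  0.9917  0.1195]
 [ 0.8295 -0.0278  0.5578]
 [ 0.5565  0.1254 -0.8213]]
d [ 0.0349 -0.     -0.0716] shift [-0.277   0.1707  0.4199]
```

Joints 2 and 3 are near their limits here, so I'll fit a kinematic model from the recorded poses before going further.

```bash
cat > kin.py <<'E'
from h import *
import itertools
from scipy.optimize import least_squares
Q=lambda w,x,y,z:R.from_quat([x,y,z,w])
D=[([-1.356,.383,.016,1.37,-.006,1.388,-.046],[.171,.601,.231],Q(-.0001,.1384,.9904,-.0009)),]
mats=[([-1.482,1.2489,1.3981,.1824,-1.3583,1.7759,-.0464],[.1815,.8796,.1802],[[-.9498,.3129,.0064],[.3124,.9465,.0815],[.0194,.0794,-.9967]]),
([-1.4763,1.2278,1.4041,.1828,-1.3702,1.6805,-.0411],[.1942,.9131,.2047],[[-.95,.3109,.0294],[.3105,.9302,.1956],[.0334,.195,-.9802]]),
([-1.5427,1.099,1.4041,.1828,-1.341,1.6272,-.0973],[.1473,.9377,.3305],[[-.9516,.3017,.0593],[.302,.881,.3641],[.0576,.3644,-.9295]]),
([-1.5134,1.0978,1.4042,.1828,-1.3687,1.3935,-.0697],[.184,1.0065,.3717],[[-.9541,.2836,.0961],[.2865,.7715,.5681],[.087,.5696,-.8173]]),
([-1.9912,.8439,1.5193,1.2448,-1.2607,1.2794,-.6438],[.2633,.8067,.3521],[[-.062,.9936,.0948],[.8231,-.0028,.5679],[.5645,.1132,-.8176]]),
([-2.167,-.189,1.2742,1.8553,-.1798,.8164,-.735],[.3728,.4986,.3006],[[-.0546,.994,.0943],[.8216,-.0089,.5699],[.5674,.1086,-.8163]]),
([-1.6199,-.2382,1.0767,1.9639,-.3266,.9107,-.3441],[.4286,.343,.2743],[[-.0471,.994,.0982],[.8216,-.0174,.5697],[.5681,.1076,-.8159]]),
([-1.5866,-.2041,1.4269,1.9423,-.4381,1.0643,.0534],[.4816,.2003,.2504],[[-.0436,.994,.1007],[.8217,-.0217,.5695],[.5682,.1076,-.8158]]),
([-1.7081,-.2528,1.5536,2.1763,-.4453,.8045,.1681],[.4441,.2,.1416],[[-.0471,.9917,.1195],[.8295,-.0278,.5578],[.5565,.1254,-.8213]])]
D+=[(a,b,R.from_matrix(m)) for a,b,m in mats]
def rots(q,s,c):
    a=[s[0]*q[0]+c[0],s[1]*q[1]+c[1],s[2]*q[2]+c[2],s[3]*q[3]+c[3],s[4]*q[4]+c[4],s[5]*q[5]+c[5],s[6]*q[6]+c[6]]
    r=R.identity();o=[r]
    for i,x in enumerate(a): r=r*R.from_euler('zyzyzyz'[i],x);o.append(r)
    return o
def fit():
    best=None
    for s in itertools.product([1,-1],repeat=4):
        s=[s[0],1,s[1],1,s[2],1,s[3]]
        for c0 in(0,1.57,3.14,-1.57):
            f=lambda c:np.concatenate([(rots(q,s,c)[7].inv()*r).as_rotvec() for q,p,r in D])
            x0=np.zeros(7);x0[0]=c0;x0[6]=c0
            S=least_squares(f,x0)
            if best is None or S.cost<best[0]: best=(S.cost,s,S.x)
    cost,s,c=best;A=[];B=[]
    for q,p,r in D:
        o=rots(q,s,c);A.append(np.hstack([x.as_matrix() for x in o]));B.append(p)
    X,*_=np.linalg.lstsq(np.vstack(A),np.concatenate(B),rcond=1e-3)
    res=np.vstack(A)@X-np.concatenate(B)
    return s,c,X,cost,res
if __name__=='__main__':
    s,c,X,cost,res=fit();print(s,c,cost);print(X.reshape(8,3));print(abs(res).max())
    np.savez('kin.npz',s=s,c=c,X=X)
E
time python3 kin.py
```

```text
[-1, 1, -1, 1, -1, 1, -1] [-0.0005  0.0003 -0.0005  0.0007  0.0006 -0.      1.5697] 2.3785730512472283e-06
[[-0.      0.0001  0.1258]
 [-0.0001 -0.009   0.1258]
 [ 0.0002 -0.009   0.2279]
 [-0.0002 -0.0069  0.2279]
 [ 0.0002 -0.0069  0.2306]
 [-0.0006  0.0002  0.2306]
 [-0.0001  0.0002  0.1798]
 [-0.0001 -0.0001  0.1798]]
0.00023472779415906198
real	0m58.178s
user	0m55.734s
sys	0m0.190s
```

```bash
cat > ik.py <<'E'
from kin import *
k=np.load('kin.npz');s,c,X=k['s'],k['c'],k['X'].reshape(8,3)
lo=np.array([-2.95,-.25,-1.52,.18,-1.44,.02,-3.01]);hi=np.array([2.95,2.06,1.56,2.33,4.58,2.06,3.01])
def fk(q):
    o=rots(q,s,c);return sum(r.apply(x) for r,x in zip(o,X)),o[7]
def ik(p,Rt,n=12,m=.06,seed=0,q0=None):
    rng=np.random.default_rng(seed);out=[]
    for i in range(n):
        x0=q0 if q0 is not None and i==0 else rng.uniform(lo+m,hi-m)
        x0=np.clip(x0,lo+m+1e-3,hi-m-1e-3)
        def f(q):
            a,b=fk(q);return np.r_[(a-p)*5,(Rt.inv()*b).as_rotvec()*.5]
        S=least_squares(f,x0,bounds=(lo+m,hi-m),max_nfev=60)
        if S.cost<1e-7: out.append(S.x)
    return out
def rot(tilt,yaw,lat=0):
    # tool z tilted toward +y by tilt; tool x leading (+y), then yaw about tool z
    z=np.array([lat,np.sin(tilt),-np.cos(tilt)]);z/=np.linalg.norm(z)
    x=np.array([0,1,0])-z*z[1];x/=np.linalg.norm(x)
    return R.from_matrix(np.c_[x,np.cross(z,x),z])*R.from_euler('z',yaw)
E
cat > t.py <<'E'
from ik import *
for nm,p in [('A',(.479,.2,.07)),('A2',(.479,.25,.07)),('B',(.5,.365,.017))]:
  for tilt in (.45,.6):
    for yaw in (0,1.57,3.14,-1.57):
      o=ik(np.array(p),rot(tilt,yaw,.05),n=8,m=.05)
      print(nm,tilt,yaw,len(o));[print('   ',np.round(x,2)) for x in o[:3]]
E
time python3 t.py
```

```text
A 0.45 0 1
    [-0.77  0.29  0.7   2.06 -0.82  0.93  0.44]
A 0.45 1.57 3
    [-0.08  0.25 -0.1   2.03 -0.58  0.82 -1.34]
    [-1.09  0.45  1.12  2.07 -1.02  1.08 -0.98]
    [ 0.3   0.29 -0.53  2.01 -0.41  0.77 -1.47]
A 0.45 3.14 6
    [-0.15  0.25 -0.02  2.03 -0.6   0.83 -2.89]
    [ 0.74  0.46 -1.06  2.   -0.03  0.74  2.94]
    [-0.45  0.25  0.32  2.04 -0.7   0.87 -2.8 ]
A 0.45 -1.57 1
    [-0.38  0.25  0.24  2.04 -0.68  0.86  1.89]
A 0.6 0 3
    [-0.65  0.34  0.67  2.08 -1.01  1.02  0.67]
    [-0.42  0.3   0.4   2.07 -0.93  0.95  0.61]
    [-0.03  0.29 -0.04  2.05 -0.8   0.87  0.51]
A 0.6 1.57 3
    [ 0.09  0.3  -0.18  2.05 -0.75  0.85 -1.1 ]
    [-0.15  0.29  0.1   2.06 -0.84  0.9  -1.03]
    [ 0.87  0.56 -1.12  2.02 -0.13  0.71 -1.6 ]
A 0.6 3.14 6
    [-0.49  0.31  0.48  2.07 -0.95  0.97 -2.51]
    [-0.56  0.32  0.57  2.08 -0.98  0.99 -2.49]
    [ 0.95  0.67 -1.26  2.02  0.07  0.71  2.94]
A 0.6 -1.57 3
    [ 1.02  0.84 -1.42  2.01  0.38  0.76  1.11]
    [ 0.64  0.41 -0.81  2.03 -0.44  0.75  1.79]
    [-0.74  0.37  0.78  2.08 -1.05  1.06  2.27]
A2 0.45 0 2
    [-0.35  0.26  0.09  
[... 1778 characters left out ...]
 -0.59  1.88 -0.17  0.56  1.24]
B 0.6 0 4
    [-1.35  1.17  1.43  2.    4.51  1.59  0.66]
    [-0.1   0.49 -0.34  1.95 -0.74  0.57  0.24]
    [-0.3   0.46 -0.11  1.95 -0.9   0.63  0.35]
B 0.6 1.57 4
    [-1.35  1.14  1.41  2.    4.53  1.56 -0.91]
    [-0.37  0.46 -0.02  1.96 -0.95  0.65 -1.18]
    [-0.84  0.52  0.55  1.98 -1.23  0.85 -1.  ]
B 0.6 3.14 5
    [-1.35  1.15  1.42  2.    4.52  1.57 -2.48]
    [ 0.3   0.63 -0.85  1.93 -0.16  0.47  2.92]
    [-0.26  0.47 -0.15  1.95 -0.87  0.62 -2.8 ]
B 0.6 -1.57 3
    [-1.36  1.27  1.5   2.    4.44  1.69  2.21]
    [ 0.37  0.69 -0.95  1.93  0.02  0.47  1.2 ]
    [ 0.41  0.72 -1.    1.92  0.12  0.48  1.12]
real	0m40.855s
user	0m38.995s
sys	0m0.185s
```

The fit is exact to 0.2 mm. Good configurations exist (q3≈0 to 0.7, q2≈0.3), but the arm is in a poor part of its redundancy. I'll simulate a local least-norm IK against the recorded moves, to predict what the controller does.

```bash
cat > sim.py <<'E'
from ik import *
def jac(q):
    J=np.zeros((6,7));p0,r0=fk(q)
    for i in range(7):
        d=q.copy();d[i]+=1e-5;p1,r1=fk(d);J[:3,i]=(p1-p0)/1e-5;J[3:,i]=(r1*r0.inv()).as_rotvec()/1e-5
    return J
def go(q,p,Rt,steps=40,lam=.03,kn=0,rest=None,mg=0.0,wr=1.0,clampit=True):
    q=q.copy();pa,ra=fk(q);rv=(Rt*ra.inv()).as_rotvec();
    for i in range(1,steps+1):
        f=i/steps;pt=pa+(p-pa)*f;rt=R.from_rotvec(rv*f)*ra
        for _ in range(3):
            a,b=fk(q);e=np.r_[pt-a,(rt*b.inv()).as_rotvec()*wr]
            J=jac(q);J[3:]*=wr;Ji=J.T@np.linalg.inv(J@J.T+lam**2*np.eye(6))
            dq=Ji@e
            if kn: dq+=(np.eye(7)-Ji@J)@(kn*(rest-q))
            q=np.clip(q+dq,lo+mg,hi-mg)
    return q
E
cat > t2.py <<'E'
from sim import *
seq=[5,6,7,8,9];q0=np.array(D[0][0])
for nm,kw in [('lam.03',{}),('lam.1',dict(lam=.1)),('null->start',dict(kn=.03,rest=q0)),('null->mid',dict(kn=.03,rest=(lo+hi)/2)),('wr.3',dict(wr=.3))]:
    print(nm)
    for a,b in zip(seq,seq[1:]):
        q=go(np.array(D[a][0]),np.array(D[b][1]),D[b][2],**kw)
        print('  sim',np.round(q,2),'true',np.round(D[b][0],2))
E
python3 t2.py
```

```text
lam.03
  sim [-2.32  0.26  1.56  1.91 -0.86  0.97 -0.11] true [-2.17 -0.19  1.27  1.86 -0.18  0.82 -0.74]
  sim [-1.66 -0.25  1.1   1.96 -0.29  0.9  -0.37] true [-1.62 -0.24  1.08  1.96 -0.33  0.91 -0.34]
  sim [-1.61 -0.25  1.42  1.94 -0.38  1.05  0.  ] true [-1.59 -0.2   1.43  1.94 -0.44  1.06  0.05]
  sim [-1.71 -0.25  1.55  2.18 -0.45  0.8   0.17] true [-1.71 -0.25  1.55  2.18 -0.45  0.8   0.17]
lam.1
  sim [-2.3   0.07  1.56  1.83 -0.59  0.9  -0.41] true [-2.17 -0.19  1.27  1.86 -0.18  0.82 -0.74]
  sim [-1.66 -0.25  1.1   1.96 -0.29  0.9  -0.37] true [-1.62 -0.24  1.08  1.96 -0.33  0.91 -0.34]
  sim [-1.61 -0.25  1.42  1.94 -0.38  1.05  0.  ] true [-1.59 -0.2   1.43  1.94 -0.44  1.06  0.05]
  sim [-1.7  -0.25  1.55  2.18 -0.45  0.8   0.17] true [-1.71 -0.25  1.55  2.18 -0.45  0.8   0.17]
null->start
  sim [-1.12 -0.01  0.34  1.83 -0.46  0.85 -0.54] true [-2.17 -0.19  1.27  1.86 -0.18  0.82 -0.74]
  sim [-0.95 -0.09  0.51  1.95 -0.56  0.97 -0.16] true [-1.62 -0.24  1.08  1.96 -0.33  0.91 -0.34]
  sim [-0.75  0.01  0.7   1.93 -0.67  1.15  0.23] true [-1.59 -0.2   1.43  1.94 -0.44
[... 219 characters left out ...]
4]
  sim [-0.3  -0.05 -0.11  1.93 -0.62  0.99 -0.12] true [-1.62 -0.24  1.08  1.96 -0.33  0.91 -0.34]
  sim [-0.07  0.03  0.    1.9  -0.67  1.14  0.22] true [-1.59 -0.2   1.43  1.94 -0.44  1.06  0.05]
  sim [-1.7  -0.25  1.51  2.18 -0.36  0.78  0.09] true [-1.71 -0.25  1.55  2.18 -0.45  0.8   0.17]
wr.3
  sim [-2.38  0.02  1.56  1.82 -0.52  0.92 -0.45] true [-2.17 -0.19  1.27  1.86 -0.18  0.82 -0.74]
  sim [-1.66 -0.25  1.1   1.96 -0.29  0.9  -0.37] true [-1.62 -0.24  1.08  1.96 -0.33  0.91 -0.34]
  sim [-1.61 -0.25  1.42  1.94 -0.38  1.05  0.  ] true [-1.59 -0.2   1.43  1.94 -0.44  1.06  0.05]
  sim [-1.71 -0.25  1.55  2.18 -0.45  0.8   0.17] true [-1.71 -0.25  1.55  2.18 -0.45  0.8   0.17]
```

A least-norm IK with limit clamping predicts the real arm well. I'll use it to find waypoints that leave a good configuration for the tipping and final-push poses.

```bash
cat > t3.py <<'E'
from sim import *
from multiprocessing import Pool
qc=np.array([-1.7081,-.2528,1.5536,2.1763,-.4453,.8045,.1681]);Rt=D[8][2]
A=np.array([.479,.2,.07]);A2=np.array([.479,.25,.07]);B=np.array([.5,.365,.017])
def ev(a):
    w,yaw=a;Ry=Rt*R.from_euler('z',yaw)
    q=go(qc,np.array(w),Ry,steps=30);q1=q
    q=go(q,A+[0,0,.1],Ry,steps=20);q=go(q,A,Ry,steps=10);pa,ra=fk(q);e=np.linalg.norm(pa-A)
    m=np.minimum(q-lo,hi-q)
    return (e,m.min(),a,q1,q)
if __name__=='__main__':
    L=[((x,y,z),yaw) for x in(.3,.4,.5,.6) for y in(.1,.2,.35,.5,.65) for z in(.2,.35,.5) for yaw in(0,1.2,-1.2,2.4) if not(x>.55 and y<.4)]
    with Pool() as p: o=p.map(ev,L,chunksize=2)
    o.sort(key=lambda r:-r[1]+20*r[0])
    for r in o[:14]: print(round(r[0],4),round(r[1],3),r[2],np.round(r[3],2),np.round(r[4],2))
E
nproc; time python3 t3.py
```

```text
4
0.0 0.229 ((0.3, 0.1, 0.5), 2.4) [ 0.05 -0.25  0.13  1.7  -0.58  1.79 -2.36] [-0.04  0.26 -0.02  2.1  -0.86  0.82 -1.83]
0.0 0.227 ((0.3, 0.1, 0.35), 2.4) [ 0.03 -0.25  0.16  2.05 -0.55  1.53 -2.19] [-0.07  0.26  0.01  2.1  -0.87  0.83 -1.82]
0.0 0.227 ((0.3, 0.1, 0.5), 1.2) [-0.   -0.25  0.16  1.7  -0.57  1.78 -1.18] [-0.08  0.26  0.02  2.1  -0.87  0.83 -0.62]
0.0 0.226 ((0.3, 0.1, 0.35), 1.2) [-0.01 -0.25  0.18  2.05 -0.54  1.52 -1.  ] [-0.11  0.26  0.05  2.1  -0.88  0.84 -0.62]
0.0 0.226 ((0.3, 0.2, 0.5), 2.4) [-0.15 -0.25  0.02  1.73 -0.58  1.63 -2.61] [-0.11  0.26  0.05  2.1  -0.88  0.84 -1.82]
0.0 0.225 ((0.3, 0.1, 0.5), 0) [-0.05 -0.25  0.19  1.7  -0.55  1.77  0.  ] [-0.12  0.26  0.07  2.1  -0.89  0.84  0.59]
0.0 0.225 ((0.3, 0.2, 0.35), 2.4) [-0.17 -0.25  0.04  2.08 -0.58  1.37 -2.45] [-0.13  0.26  0.08  2.11 -0.89  0.84 -1.81]
0.0 0.224 ((0.3, 0.1, 0.35), 0) [-0.05 -0.25  0.21  2.05 -0.52  1.52  0.18] [-0.14  0.26  0.09  2.11 -0.89  0.84  0.59]
0.0 0.224 ((0.3, 0.2, 0.5), 1.2) [-0.2  -0.25  0.06  1.73 -0.56  1.62 -1.43] [-0.15  0.26  0.1   2.11 -0.9   0.84 -0.6 ]
0.0 0.223 ((0.3, 0.1, 0.5), -1.2) [-0.1  -0.25  0.22  1.7  -0.54  1.76  1.19] [-0.16  0.26  0.11  2.11 -0.9   0.85  1.8 ]
0.0 0.223 ((0.3, 0.2, 0.35), 1.2) [-0.22 -0.25  0.07  2.08 -0.56  1.36 -1.27] [-0.17  0.26  0.12  2.11 -0.9   0.85 -0.6 ]
0.0 0.223 ((0.3, 0.1, 0.35), -1.2) [-0.09 -0.25  0.24  2.05 -0.51  1.51  1.36] [-0.17  0.26  0.12  2.11 -0.9   0.85  1.8 ]
0.0 0.222 ((0.3, 0.2, 0.5), 0) [-0.26 -0.25  0.09  1.73 -0.54  1.61 -0.25] [-0.2   0.26  0.15  2.11 -0.91  0.85  0.61]
0.0 0.222 ((0.3, 0.2, 0.35), 0) [-0.27 -0.25  0.1   2.08 -0.54  1.35 -0.09] [-0.21  0.26  0.16  2.11 -0.91  0.86  0.61]
real	0m34.158s
user	2m2.445s
sys	0m0.213s
```

Pulling the arm in and up to about (0.32, 0.2, 0.33) brings it back to a good configuration.

>>> arm_command(series=[[[0.1,-0.08,-0.2,0,1],[0.3,-0.2,-0.5,0,1],[0.5,-0.4,-0.75,0,1],[0.65,-0.58,-0.99,0,1],[0.65,-0.58,-0.99,0,1],[0.65,-0.58,-0.99,0,1]]])

```text
t: 10.32
eef_pos: [0.394, 0.1929, 0.2626]
ee_rot: [-0.16, 0.666, 0.677, 0.269]
contact_force: [0.0, 0.0, 0.2]
width: -0.0
```

```bash
cat > pred.py <<'E'
import sys
from sim import *
s,M=st();q=np.array(s['joint_positions']);Rt=R.from_matrix(M)
for a in sys.argv[1:]:
    t=np.array(eval(a));d=t-np.array(s['eef_pos']);print('->',t,'shift from here',M.T@d/.15)
    q=go(q,t,Rt,steps=20);print('   q',np.round(q,2),'err',np.round(fk(q)[0]-t,4))
E
python3 pred.py "(.479,.2,.17)" "(.479,.2,.07)" "(.479,.25,.07)"
```

```text
t 10.325 q [-0.4439 -0.2482  0.3338  2.1163 -0.5828  1.0946  0.1347] p [0.394  0.1929 0.2626] F [0.     0.0131 0.1574] w -4.525671927103149e-05
[[-0.0605  0.988   0.142 ]
 [ 0.8163 -0.0329  0.5767]
 [ 0.5745  0.1508 -0.8045]]
-> [0.479 0.2   0.17 ] shift from here [-0.3506  0.4654  0.6042]
   q [-0.45  0.07  0.41  2.07 -0.8   0.97  0.43] err [-0.  0.  0.]
-> [0.479 0.2   0.07 ] shift from here [-0.7336  0.3649  1.1406]
   q [-0.4   0.25  0.38  2.15 -1.02  0.86  0.72] err [-0.  0.  0.]
-> [0.479 0.25  0.07 ] shift from here [-0.4615  0.3539  1.3328]
   q [-0.48  0.25  0.34  2.15 -1.05  0.79  0.64] err [ 0. -0. -0.]
```

The configuration is good now. On to the spot behind the bar.

>>> arm_command(series=[[[-0.12,0.15,0.2,0,1],[-0.24,0.31,0.4,0,1],[-0.35,0.46,0.6,0,1],[-0.35,0.46,0.6,0,1]]])

```text
t: 10.82
eef_pos: [0.479, 0.2006, 0.1685]
ee_rot: [-0.161, 0.667, 0.677, 0.267]
contact_force: [0.5, -0.9, -0.3]
width: -0.0003
```

```bash
python3 pred.py "(.479,.198,.07)"
```

```text
t 10.825 q [-0.4711  0.0788  0.4322  2.0673 -0.8015  0.9774  0.4292] p [0.479  0.2006 0.1685] F [ 0.5376 -0.9117 -0.2859] w -0.0003220504483577594
[[-0.0592  0.9886  0.1382]
 [ 0.8173 -0.0315  0.5753]
 [ 0.5731  0.147  -0.8062]]
-> [0.479 0.198 0.07 ] shift from here [-0.3909 -0.0963  0.5195]
   q [-0.42  0.25  0.41  2.15 -1.02  0.87  0.72] err [-0.  0.  0.]
```

>>> arm_command(series=[[[-0.2,-0.05,0.26,0,1],[-0.39,-0.1,0.52,0,1],[-0.39,-0.1,0.52,0,1],[-0.39,-0.1,0.52,0,1]]])

```text
t: 11.32
eef_pos: [0.48, 0.1988, 0.0726]
ee_rot: [-0.16, 0.666, 0.677, 0.268]
contact_force: [0.6, 0.2, 0.3]
width: 0.0001
```

Run:
```python
from h import *
from station import env
s,M=mv((.479,.245,.07))
a=env.capture('top')['pixels'][150:350,180:460,::-1];b=env.capture('side')['pixels'][170:350,220:440,::-1]
a=cv2.resize(a,(560,400),interpolation=2);b=cv2.resize(b,(489,400),interpolation=2)
cv2.imwrite('pics/c2.png',cv2.resize(np.hstack([a,b]),(800,305),interpolation=3))
```

```text
t 11.325 q [-0.4293  0.2518  0.4159  2.1496 -1.019   0.8701  0.7149] p [0.48   0.1988 0.0726] F [0.6368 0.1957 0.275 ] w 6.0738812009220585e-05
[[-0.0608  0.9883  0.14  ]
 [ 0.8165 -0.0314  0.5765]
 [ 0.5742  0.1494 -0.805 ]]
d [-0.001   0.0462 -0.0026] shift [ 0.2418 -0.0187  0.1905]
```

View pics/c2.png

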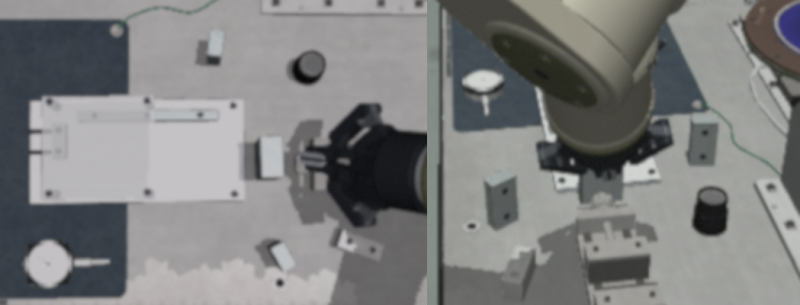

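The fingers are at composite (305,157) behind the bar (271,157), clear of the vice and spacer; the gap is about 18–20 mm. Now the slow push in +y.

>>> arm_command(series=[[[0.054,-0.002,0.038,0,1],[0.092,-0.004,0.065,0,1],[0.114,-0.004,0.081,0,1],[0.136,-0.005,0.096,0,1],[0.158,-0.006,0.111,0,1],[0.18,-0.007,0.127,0,1],[0.2,-0.008,0.142,0,1],[0.218,-0.008,0.154,0,1]]])

```text
t: 12.42
eef_pos: [0.4803, 0.239, 0.073]
ee_rot: [-0.16, 0.666, 0.677, 0.269]
contact_force: [0.6, -0.2, 0.6]
width: -0.0001
```

Run:
```python
from h import *
from station import env
s,M=mv((.479,.26,.07))
a=env.capture('top')['pixels'][200:300,280:440,::-1]
cv2.imwrite('pics/c3.png',cv2.resize(a,(640,400),interpolation=2))
```

```text
t 12.425 q [-0.4907  0.2505  0.3804  2.1459 -1.0422  0.8128  0.6548] p [0.4803 0.239  0.073 ] F [ 0.5618 -0.1922  0.5591] w -0.00010642391701359728
[[-0.0619  0.988   0.1414]
 [ 0.8164 -0.0314  0.5767]
 [ 0.5742  0.1511 -0.8046]]
d [-0.0013  0.021  -0.003 ] shift [ 0.1034 -0.016   0.0953]
```

View pics/c3.png

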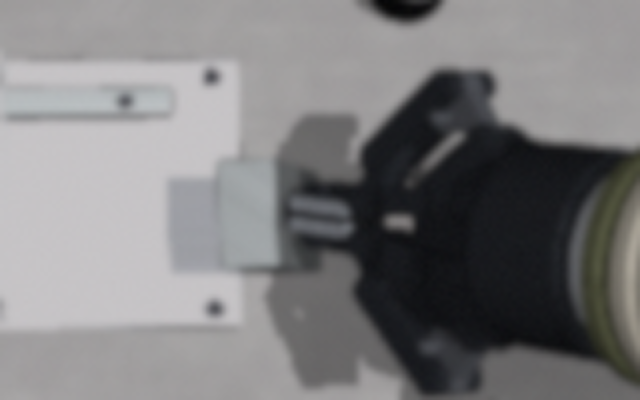

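The bar's top (cols 218–278) is now over the plate edge, about 25 mm forwards, and the bar is leaning. I push a bit further.

>>> arm_command(series=[[[0.027,-0.001,0.019,0,1],[0.049,-0.002,0.035,0,1],[0.07,-0.003,0.05,0,1],[0.092,-0.004,0.065,0,1],[0.11,-0.004,0.077,0,1],[0.11,-0.004,0.077,0,1]]])

```text
t: 13.22
eef_pos: [0.4801, 0.2599, 0.0732]
ee_rot: [-0.16, 0.666, 0.678, 0.269]
contact_force: [-0.2, -0.0, 0.9]
width: 0.0001
```

Run:
```python
from h import *
from station import env
s,M=mv((.49,.21,.09))
a=env.capture('top')['pixels'][200:300,240:400,::-1]
cv2.imwrite('pics/c4.png',cv2.resize(a,(800,500),interpolation=2))
```

```text
t 13.225 q [-0.5214  0.253   0.3622  2.1402 -1.0522  0.7854  0.623 ] p [0.4801 0.2599 0.0732] F [-0.2066 -0.005   0.9298] w 6.392899903976372e-05
[[-0.0628  0.988   0.1408]
 [ 0.8161 -0.0304  0.5771]
 [ 0.5744  0.1511 -0.8045]]
d [ 0.0099 -0.0499  0.0168] shift [-0.2114  0.092  -0.2732]
```

View pics/c4.png

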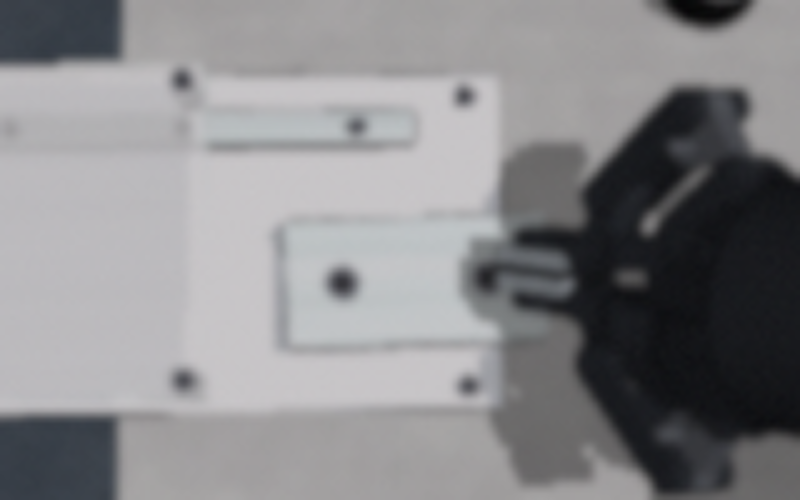

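The bar lies flat on the plate: leading end at cols 280–288 and rows 219–349, rear overhanging the plate edge at about col 548. I'll compute its pose.

Run:
```python
from h import *
f=lambda c:(np.float64(c)+.5)/5-.5+[240,200]
print(w('top',f([(282,220),(289,349),(548,215),(548,333),(345,283)]),.032))
print('knob edges',[w('top',tc([(549,280),(575,272),(575,310)]),z) for z in(.02,.04)])
print('sideknob',w('side',sc([(266,297),(249,306),(284,306),(266,318)]),.03))
```

```text
[[0.4976 0.3389 0.032 ]
 [0.4536 0.3363 0.032 ]
 [0.4997 0.2478 0.032 ]
 [0.4592 0.2479 0.032 ]
 [0.4761 0.3173 0.032 ]]
knob edges [array([[0.4827, 0.206 , 0.02  ],
       [0.4874, 0.1909, 0.02  ],
       [0.4653, 0.191 , 0.02  ]]), array([[0.4814, 0.2084, 0.04  ],
       [0.486 , 0.1936, 0.04  ],
       [0.4645, 0.1938, 0.04  ]])]
sideknob [[0.48   0.2181 0.03  ]
 [0.4688 0.2112 0.03  ]
 [0.4891 0.2083 0.03  ]
 [0.4769 0.199  0.03  ]]
```

The rear end is at y≈0.248 and the yaw is a few hundredths of a rad. Behind it the knob (front at y≈0.207, top about 0.04 m) leaves little room, so I retreat and measure the rear end and knob accurately.

>>> arm_command(series=[[[0,0,-0.2,0,1],[-0.1,0.02,-0.5,0,1],[-0.15,0.05,-0.75,0,1],[-0.15,0.05,-0.75,0,1]]])

```text
t: 13.78
eef_pos: [0.4753, 0.1737, 0.1542]
ee_rot: [-0.158, 0.667, 0.676, 0.271]
contact_force: [0.5, 0.6, -0.2]
width: 0.0001
```

```bash
cat > look.py <<'E'
from h import *
from station import env
import sys
s,M=st();g=env.capture('top')['pixels'];cv2.imwrite(sys.argv[1],cv2.resize(g[190:310,200:400,::-1],(800,480),interpolation=2))
E
python3 look.py pics/c5.png
```

```text
t 13.775 q [-0.4464  0.0896  0.4757  2.0985 -0.8264  0.9856  0.5217] p [0.4753 0.1737 0.1542] F [ 0.5384  0.6327 -0.1678] w 8.241631326668697e-05
[[-0.0612  0.9872  0.1473]
 [ 0.8161 -0.0355  0.5768]
 [ 0.5746  0.1555 -0.8035]]
```

View pics/c5.png

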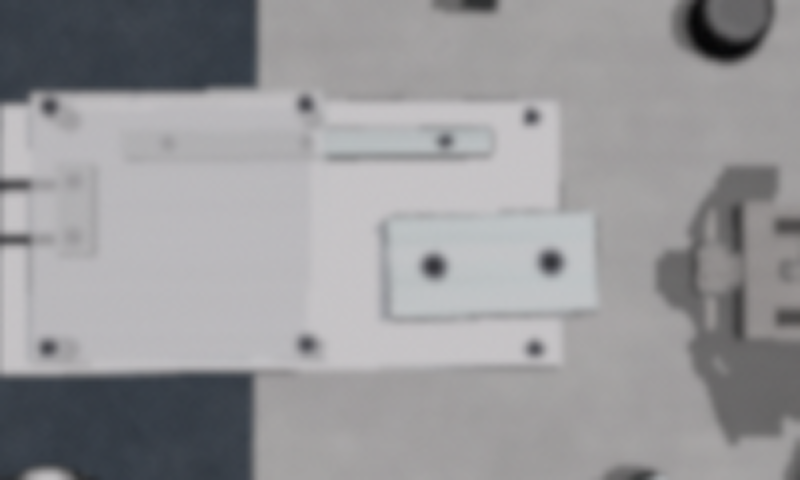

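The bar lies with corners at about (386,219), (594,212), (597,307), (390,320), centre line 23 mm short of the fence line. The knob front is at about col 697. Next an automatic measurement by colour.

```bash
cat > bar.py <<'E'
from h import *
f=lambda c:(np.float64(c)+.5)/4-.5+[200,190]
def bar(g,roi=(205,290,215,385),z=.032,thr=6,verbose=1):
    r0,r1,c0,c1=roi;im=g[r0:r1,c0:c1].astype(int)
    m=((im[:,:,2]-im[:,:,0])>thr).astype(np.uint8)
    m=cv2.morphologyEx(m,cv2.MORPH_CLOSE,np.ones((5,5)));m=cv2.morphologyEx(m,cv2.MORPH_OPEN,np.ones((3,3)))
    for c in sorted(cv2.findContours(m,0,1)[0],key=cv2.contourArea)[::-1][:2]:
        b=cv2.boxPoints(cv2.minAreaRect(c))+[c0,r0];W=w('top',b,z)
        if verbose: print('area',cv2.contourArea(c),'px',b.round(1).tolist());print(W,'ctr',W.mean(0))
E
python3 - <<'E'
from bar import *
print(w('top',f([(386,219),(594,212),(597,307),(390,320)]),.032));print('knob',w('top',f([(697,272)]),.03),'plate edge',w('top',f([(559,105),(563,362)]),.008))
g=cv2.imread('pics/c5.png')
for p in[(490,265),(350,250),(650,200),(220,250),(410,143)]: print(p,g[p[1],p[0]][::-1])
E
```

```text
[[0.4963 0.3387 0.032 ]
 [0.4996 0.2496 0.032 ]
 [0.4589 0.2484 0.032 ]
 [0.4532 0.3367 0.032 ]]
knob [[0.4741 0.2052 0.03  ]] plate edge [[0.549  0.2632 0.008 ]
 [0.4357 0.2616 0.008 ]]
(490, 265) [191 196 197]
(350, 250) [198 195 198]
(650, 200) [166 164 164]
(220, 250) [187 185 189]
(410, 143) [185 190 192]
```

Clearances are fine: rear end y=0.249, knob front 0.205. I go down behind the bar with a slight turn so the finger edge is square to the plate.

```bash
python3 pred.py "(.477,.236,.07)" "(.477,.236,.022)" "(.477,.291,.022)"
```

```text
t 13.825 q [-0.4476  0.0912  0.4734  2.1    -0.8275  0.9847  0.5221] p [0.4741 0.1753 0.1529] F [-1.4305  0.9473 -0.5611] w 7.572434564209868e-05
[[-0.062   0.9876  0.1441]
 [ 0.816  -0.033   0.5772]
 [ 0.5748  0.1534 -0.8038]]
-> [0.477 0.236 0.07 ] shift from here [ 0.0114 -0.079   0.6804]
   q [-0.49  0.25  0.39  2.16 -1.05  0.81  0.67] err [-0.  0.  0.]
-> [0.477 0.236 0.022] shift from here [-0.1726 -0.1281  0.9376]
   q [-0.45  0.35  0.35  2.18 -1.19  0.77  0.84] err [0. 0. 0.]
-> [0.477 0.291 0.022] shift from here [ 0.1266 -0.1402  1.1492]
   q [-0.54  0.36  0.3   2.16 -1.23  0.7   0.76] err [-0. -0. -0.]
```

>>> arm_command(series=[[[0,-0.03,0.25,-0.01,1],[0.01,-0.06,0.5,-0.0186,1],[0.01,-0.08,0.68,-0.0186,1],[0.01,-0.08,0.68,-0.0186,1],[0.01,-0.08,0.68,-0.0186,1]]])

```text
t: 14.45
eef_pos: [0.4768, 0.2355, 0.07]
ee_rot: [-0.151, 0.646, 0.696, 0.274]
contact_force: [0.7, -0.4, -0.1]
width: 0.0001
```

```bash
python3 pred.py "(.477,.236,.022)" "(.477,.291,.022)"
```

```text
t 14.45 q [-0.4903  0.2485  0.3867  2.1592 -1.0522  0.8097  0.7319] p [0.4768 0.2355 0.07  ] F [ 0.6922 -0.4028 -0.0582] w 0.00011490502085702689
[[-0.1192  0.9824  0.1438]
 [ 0.8167  0.0147  0.5769]
 [ 0.5646  0.1862 -0.8041]]
-> [0.477 0.236 0.022] shift from here [-0.1782 -0.0585  0.2591]
   q [-0.45  0.35  0.35  2.18 -1.19  0.77  0.89] err [0. 0. 0.]
-> [0.477 0.291 0.022] shift from here [ 0.1213 -0.0531  0.4707]
   q [-0.54  0.36  0.3   2.16 -1.23  0.7   0.82] err [-0. -0. -0.]
```

>>> arm_command(series=[[[-0.09,-0.03,0.13,0,1],[-0.15,-0.05,0.22,0,1],[-0.184,-0.06,0.267,0,1],[-0.184,-0.06,0.267,0,1]]])

```text
t: 14.95
eef_pos: [0.4774, 0.2355, 0.0208]
ee_rot: [-0.151, 0.646, 0.696, 0.274]
contact_force: [-0.2, -0.1, -0.1]
width: 0.0002
```

```bash
python3 pred.py "(.477,.291,.020)"
```

```text
t 14.95 q [-0.4519  0.3542  0.3499  2.1801 -1.1926  0.7693  0.8979] p [0.4774 0.2355 0.0208] F [-0.2088 -0.0674 -0.1182] w 0.00015052623733809826
[[-0.1186  0.9824  0.1443]
 [ 0.8168  0.0139  0.5767]
 [ 0.5646  0.1863 -0.8041]]
-> [0.477 0.291 0.02 ] shift from here [0.2995 0.0017 0.217 ]
   q [-0.54  0.36  0.3   2.16 -1.23  0.69  0.82] err [-0. -0. -0.]
```

No contact on the way down. Pushing the bar forwards by about 50 mm.

>>> arm_command(series=[[[0.037,0,0.027,0,1],[0.075,0,0.054,0,1],[0.112,0.001,0.081,0,1],[0.15,0.001,0.109,0,1],[0.187,0.001,0.136,0,1],[0.225,0.001,0.163,0,1],[0.262,0.002,0.19,0,1],[0.3,0.002,0.217,0,1]]])

```text
t: 15.95
eef_pos: [0.477, 0.2915, 0.02]
ee_rot: [-0.151, 0.646, 0.696, 0.274]
contact_force: [-0.3, -2.5, 1.4]
width: 0.0001
```

Run:
```python
from bar import *
from station import env
s,M=st();g=env.capture('top')['pixels'];cv2.imwrite('pics/c6.png',g[:,:,::-1]);bar(g,thr=3)
```

```text
t 15.95 q [-0.5355  0.3629  0.3009  2.1614 -1.2348  0.6941  0.8241] p [0.477  0.2915 0.02  ] F [-0.2906 -2.5448  1.3779] w 0.00013716547367227194
[[-0.1185  0.9824  0.1442]
 [ 0.8168  0.0139  0.5767]
 [ 0.5646  0.1862 -0.8041]]
area 3816.0 px [[281.0, 225.0], [384.0, 225.0], [384.0, 289.0], [281.0, 289.0]]
[[0.5295 0.3648 0.032 ]
 [0.5304 0.1875 0.032 ]
 [0.4205 0.1885 0.032 ]
 [0.4203 0.3639 0.032 ]] ctr [0.4752 0.2762 0.032 ]
area 342.5 px [[215.0, 205.0], [264.0, 205.0], [264.0, 212.0], [215.0, 212.0]]
[[0.5635 0.478  0.032 ]
 [0.564  0.3943 0.032 ]
 [0.5519 0.3941 0.032 ]
 [0.5514 0.4777 0.032 ]] ctr [0.5577 0.436  0.032 ]
```

The push worked; the force reads about 2.5 N and the bar's rear is at y≈0.30. Now I go round to the near side for the sideways push.

```bash
python3 pred.py "(.477,.283,.02)" "(.45,.30,.075)" "(.418,.352,.075)" "(.418,.352,.02)"
```

```text
t 16.0 q [-0.5364  0.3631  0.2996  2.161  -1.2351  0.6939  0.8236] p [0.4766 0.2926 0.0201] F [ 0.802  -0.2417  0.3127] w 0.0001600656336069653
[[-0.1196  0.9824  0.1433]
 [ 0.8163  0.0151  0.5774]
 [ 0.5651  0.186  -0.8038]]
-> [0.477 0.283 0.02 ] shift from here [-0.0531  0.0013 -0.0363]
   q [-0.52  0.36  0.31  2.17 -1.23  0.71  0.84] err [0. 0. 0.]
-> [0.45  0.3   0.075] shift from here [ 0.2681 -0.1056 -0.2914]
   q [-0.61  0.2   0.33  2.2  -1.07  0.7   0.61] err [ 0. -0. -0.]
-> [0.418 0.352 0.075] shift from here [ 0.5767 -0.3099 -0.1218]
   q [-0.71  0.17  0.27  2.23 -1.09  0.59  0.51] err [ 0. -0. -0.]
-> [0.418 0.352 0.02 ] shift from here [ 0.3695 -0.3781  0.1729]
   q [-0.65  0.29  0.22  2.26 -1.33  0.55  0.78] err [0. 0. 0.]
```

>>> arm_command(series=[[[-0.053,0,-0.036,0,1],[0.1,-0.05,-0.2,0,1],[0.268,-0.105,-0.29,0,1],[0.42,-0.2,-0.2,0,1],[0.577,-0.31,-0.122,0,1],[0.577,-0.31,-0.122,0,1],[0.37,-0.378,0.173,0,1],[0.37,-0.378,0.173,0,1]]])

```text
t: 17.0
eef_pos: [0.4157, 0.3493, 0.0155]
ee_rot: [-0.152, 0.648, 0.696, 0.27]
contact_force: [-0.5, -0.9, 0.1]
width: 0.0002
```

```bash
python3 pred.py "(.435,.352,.02)" "(.46,.352,.02)"
```

```text
t 17.0 q [-0.6579  0.2996  0.2238  2.2574 -1.33    0.5531  0.7793] p [0.4157 0.3493 0.0155] F [-0.459  -0.9395  0.0657] w 0.00018781923508761017
[[-0.1137  0.9839  0.138 ]
 [ 0.8194  0.0143  0.573 ]
 [ 0.5618  0.1782 -0.8079]]
-> [0.435 0.352 0.02 ] shift from here [0.0169 0.1322 0.0037]
   q [-0.66  0.32  0.24  2.21 -1.29  0.58  0.74] err [-0. -0. -0.]
-> [0.46  0.352 0.02 ] shift from here [-0.002   0.2962  0.0267]
   q [-0.64  0.36  0.25  2.15 -1.26  0.61  0.72] err [-0. -0. -0.]
```

>>> arm_command(series=[[[0.023,0.01,-0.03,0,1],[0.017,0.132,0,0,1],[0.016,0.16,0.004,0,1],[0.014,0.185,0.006,0,1],[0.012,0.21,0.01,0,1],[0.009,0.235,0.014,0,1],[0.006,0.262,0.019,0,1],[0.006,0.262,0.019,0,1]]])

```text
t: 18.0
eef_pos: [0.455, 0.3522, 0.0206]
ee_rot: [-0.152, 0.648, 0.696, 0.27]
contact_force: [-0.5, -1.4, 0.8]
width: -0.0002
```

```bash
python3 pred.py "(.462,.352,.02)" "(.465,.352,.02)"
python3 - <<'E'
from bar import *
from station import env
g=env.capture('top')['pixels'];cv2.imwrite('pics/c7.png',cv2.resize(g[190:310,200:400,::-1],(800,480),interpolation=2))
E
```

```text
t 18.0 q [-0.6447  0.3508  0.2526  2.165  -1.2658  0.6003  0.7244] p [0.455  0.3522 0.0206] F [-0.5116 -1.3707  0.8329] w -0.00019696269535591677
[[-0.1135  0.9839  0.1383]
 [ 0.8196  0.0141  0.5727]
 [ 0.5615  0.1784 -0.808 ]]
-> [0.462 0.352 0.02 ] shift from here [-0.0085  0.045   0.0089]
   q [-0.64  0.36  0.26  2.15 -1.26  0.61  0.72] err [-0. -0. -0.]
-> [0.465 0.352 0.02 ] shift from here [-0.0107  0.0646  0.0117]
   q [-0.64  0.37  0.26  2.14 -1.26  0.61  0.72] err [-0. -0. -0.]
```

View pics/c7.png

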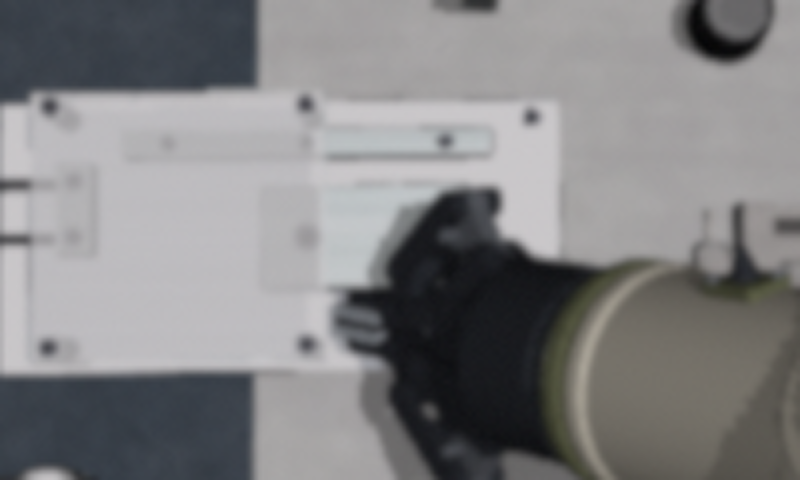

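The bar is now aligned; its far edge is at row ~186 and the fence's inner face at row ~158. The front end is at col 261 and the finger touches its near side at row ~292. I compute what remains.

Run:
```python
from bar import *
print('far',w('top',f([(268,187),(320,186),(380,184)]),.032),'near',w('top',f([(268,291),(320,291)]),.032),'front',w('top',f([(261,240)]),.032),'fence',w('top',f([(330,158),(480,157)]),.022))
```

```text
far [[0.5099 0.3892 0.032 ]
 [0.5104 0.367  0.032 ]
 [0.5113 0.3414 0.032 ]] near [[0.4654 0.3887 0.032 ]
 [0.4655 0.3666 0.032 ]] front [[0.4871 0.3919 0.032 ]] fence [[0.5235 0.3634 0.022 ]
 [0.5242 0.2984 0.022 ]]
```

>>> arm_command(series=[[[-0.0015,0.013,0.002,0,1],[-0.003,0.026,0.0035,0,1],[-0.0045,0.039,0.0055,0,1],[-0.006,0.052,0.0075,0,1],[-0.0075,0.066,0.009,0,1],[-0.0085,0.072,0.01,0,1],[-0.0085,0.072,0.01,0,1]]])

```text
t: 18.92
eef_pos: [0.4662, 0.3519, 0.0205]
ee_rot: [-0.152, 0.648, 0.696, 0.27]
contact_force: [-1.9, -0.6, 0.5]
width: -0.0001
```

>>> arm_command(series=[[[-0.001,0.007,0.001,0,1],[-0.001,0.007,0.001,0,1]]])

```text
t: 19.18
eef_pos: [0.467, 0.3521, 0.0205]
ee_rot: [-0.152, 0.648, 0.696, 0.27]
contact_force: [-1.6, 0.7, -0.3]
width: -0.0002
```

>>> arm_command(series=[[[-0.001,0.007,0.001,0,1],[-0.001,0.007,0.001,0,1]]])

```text
t: 19.42
eef_pos: [0.4676, 0.3526, 0.0205]
ee_rot: [-0.153, 0.648, 0.696, 0.27]
contact_force: [-3.3, 0.9, 1.0]
width: 0.0001
```

>>> arm_command(series=[[[-0.001,0.007,0.001,0,1],[-0.001,0.007,0.001,0,1]]])

```text
t: 19.68
eef_pos: [0.4684, 0.3529, 0.0205]
ee_rot: [-0.153, 0.648, 0.696, 0.27]
contact_force: [-5.1, 2.8, 0.3]
width: 0.0
```

>>> arm_command(series=[[[-0.001,0.007,0.001,0,1],[-0.001,0.007,0.001,0,1]]])

```text
t: 19.92
eef_pos: [0.4689, 0.3532, 0.0204]
ee_rot: [-0.153, 0.647, 0.696, 0.27]
contact_force: [-7.0, 0.6, 2.2]
width: -0.0
```

Run:
```python
from bar import *
from station import env
s,M=st();g=env.capture('top')['pixels'];cv2.imwrite('pics/c8.png',cv2.resize(g[190:310,200:400,::-1],(800,480),interpolation=2))
b=g.astype(int).sum(2)
for c in (272,284,288,292): print(c,b[222:245,c-2:c+3].mean(1).astype(int))
```

```text
t 19.925 q [-0.6368  0.3751  0.2602  2.1302 -1.2511  0.6206  0.7148] p [0.4689 0.3532 0.0204] F [-6.9729  0.6023  2.2098] w -1.1599453732399187e-05
[[-0.1149  0.9841  0.1353]
 [ 0.8187  0.0167  0.5739]
 [ 0.5626  0.1768 -0.8076]]
272 [551 541 536 534 535 536 534 535 539 540 540 539 539 539 541 539 534 526
 518 517 521 526 534]
284 [542 558 568 571 574 573 564 565 576 582 581 577 575 580 589 593 594 593
 588 585 583 582 577]
288 [542 558 567 571 576 576 567 567 578 582 582 577 575 581 589 594 595 594
 590 586 586 582 578]
292 [554 562 568 572 576 579 571 571 580 584 582 578 575 581 588 594 595 591
 581 573 566 552 532]
```

The force rose steadily to 7 N, so the bar is seated on the fence. I back off and go round behind its rear end.

```bash
python3 pred.py "(.457,.350,.022)" "(.457,.325,.07)" "(.5,.27,.075)" "(.501,.277,.0205)" "(.501,.345,.0205)" "(.501,.366,.0205)"
```

```text
t 19.975 q [-0.6368  0.375   0.2602  2.1303 -1.2512  0.6205  0.7148] p [0.4688 0.3532 0.0204] F [-5.8768  1.2948  1.617 ] w 0.00023058996622355685
[[-0.1149  0.9841  0.1354]
 [ 0.8187  0.0167  0.5739]
 [ 0.5625  0.1768 -0.8076]]
-> [0.457 0.35  0.022] shift from here [-0.0027 -0.0762 -0.0315]
   q [-0.64  0.35  0.26  2.16 -1.26  0.61  0.72] err [0. 0. 0.]
-> [0.457 0.325 0.07 ] shift from here [ 0.0409 -0.0224 -0.3856]
   q [-0.65  0.24  0.32  2.16 -1.08  0.68  0.57] err [ 0. -0. -0.]
-> [0.5   0.27  0.075] shift from here [-0.2735  0.2595 -0.5842]
   q [-0.55  0.29  0.38  2.08 -1.05  0.8   0.65] err [-0.  0.  0.]
-> [0.501  0.277  0.0205] shift from here [-0.4405  0.2026 -0.2631]
   q [-0.51  0.4   0.33  2.1  -1.19  0.75  0.81] err [0. 0. 0.]
-> [0.501  0.345  0.0205] shift from here [-0.0693  0.2101 -0.0029]
   q [-0.61  0.42  0.28  2.06 -1.22  0.67  0.71] err [-0. -0. -0.]
-> [0.501  0.366  0.0205] shift from here [0.0453 0.2125 0.0775]
   q [-0.64  0.43  0.27  2.04 -1.23  0.65  0.67] err [-0. -0. -0.]
```

>>> arm_command(series=[[[-0.003,-0.076,-0.031,0,1],[0.04,-0.05,-0.386,0,1],[0.04,-0.022,-0.386,0,1],[-0.15,0.1,-0.5,0,1],[-0.273,0.26,-0.584,0,1],[-0.273,0.26,-0.584,0,1]]])

```text
t: 20.72
eef_pos: [0.5029, 0.2673, 0.0751]
ee_rot: [-0.151, 0.649, 0.695, 0.27]
contact_force: [-1.2, -0.7, -0.1]
width: -0.0001
```

```bash
python3 pred.py "(.501,.277,.0205)"
python3 - <<'E'
from bar import *
from station import env
g=env.capture('top')['pixels'];cv2.imwrite('pics/c9.png',cv2.resize(g[190:310,200:400,::-1],(800,480),interpolation=2))
E
```

```text
t 20.725 q [-0.5478  0.2946  0.3882  2.0808 -1.0493  0.8042  0.6481] p [0.5029 0.2673 0.0751] F [-1.1926 -0.7287 -0.0802] w -8.723221129716169e-05
[[-0.1116  0.9838  0.1406]
 [ 0.8201  0.0112  0.5722]
 [ 0.5613  0.1791 -0.808 ]]
-> [0.501  0.277  0.0205] shift from here [-0.1497 -0.0771  0.329 ]
   q [-0.52  0.4   0.33  2.11 -1.2   0.74  0.81] err [0. 0. 0.]
```

View pics/c9.png

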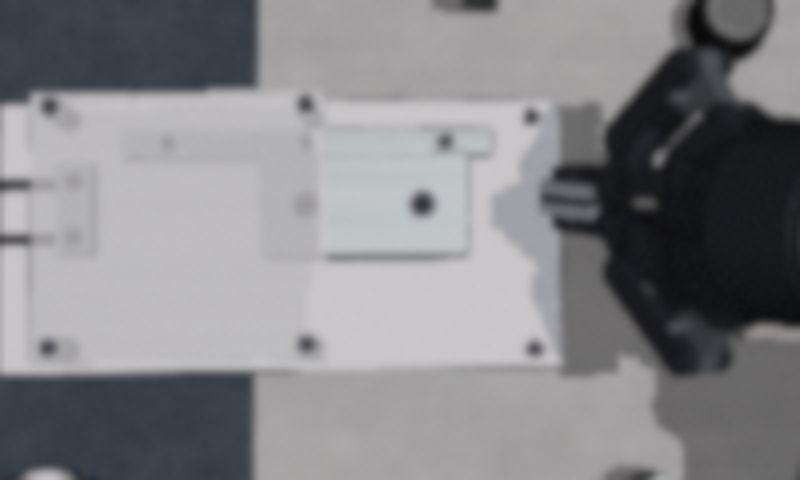

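The bar is flush on the fence (rows 152–257) with its rear end at col ~468. The gripper knuckle at (700,60) is well above the loupe. I go down behind the bar.

>>> arm_command(series=[[[-0.08,-0.04,0.17,0,1],[-0.13,-0.067,0.28,0,1],[-0.15,-0.077,0.329,0,1],[-0.15,-0.077,0.329,0,1]]])

```text
t: 21.28
eef_pos: [0.4983, 0.279, 0.0196]
ee_rot: [-0.153, 0.648, 0.696, 0.269]
contact_force: [-0.8, -0.4, 0.0]
width: -0.0
```

```bash
python3 pred.py "(.5005,.345,.0205)" "(.5,.366,.0205)"
python3 - <<'E'
from bar import *
print('rear',w('top',f([(469,170),(469,240)]),.032),'front',w('top',f([(262,220)]),.032),'stop',w('top',f([(97,180),(97,250)]),.022),'guard',w('top',f([(320,180)]),.054))
E
```

```text
t 21.275 q [-0.5208  0.3993  0.3325  2.108  -1.1995  0.7416  0.8054] p [0.4983 0.279  0.0196] F [-0.8199 -0.3569  0.0496] w -1.2261793030129446e-05
[[-0.1126  0.9842  0.1363]
 [ 0.8195  0.0145  0.5729]
 [ 0.5619  0.1762 -0.8082]]
-> [0.5005 0.345  0.0205] shift from here [0.3625 0.0218 0.2492]
   q [-0.62  0.42  0.29  2.06 -1.22  0.67  0.7 ] err [-0. -0. -0.]
-> [0.5    0.366  0.0205] shift from here [0.4777 0.0205 0.3289]
   q [-0.65  0.43  0.28  2.05 -1.23  0.64  0.67] err [-0. -0. -0.]
rear [[0.5175 0.3033 0.032 ]
 [0.4874 0.3032 0.032 ]] front [[0.4957 0.3916 0.032 ]] stop [[0.5135 0.4635 0.022 ]
 [0.4833 0.463  0.022 ]] guard [[0.5108 0.3658 0.054 ]]
```

71 mm remain to the stop. I push along the fence.

>>> arm_command(series=[[[0.045,0.003,0.03,0,1],[0.078,0.005,0.054,0,1],[0.11,0.007,0.076,0,1],[0.143,0.009,0.098,0,1],[0.176,0.011,0.121,0,1],[0.209,0.013,0.144,0,1],[0.242,0.015,0.166,0,1],[0.275,0.017,0.189,0,1]]])

```text
t: 22.28
eef_pos: [0.4997, 0.3296, 0.0201]
ee_rot: [-0.153, 0.648, 0.696, 0.269]
contact_force: [-1.7, -2.0, -1.3]
width: 0.0001
```

```bash
python3 pred.py "(.4995,.355,.0205)" "(.4995,.36,.0205)" "(.4995,.365,.0205)"
python3 - <<'E'
from bar import *
from station import env
g=env.capture('top')['pixels'];cv2.imwrite('pics/c10.png',g[:,:,::-1])
b=g.astype(int).sum(2)
print('cols215-265 rows236-248',b[236:248,215:265].mean(0).astype(int))
E
```

```text
t 22.275 q [-0.5939  0.4149  0.2988  2.0755 -1.2191  0.6848  0.7282] p [0.4997 0.3296 0.0201] F [-1.74   -1.9592 -1.3394] w 0.00013160564284067663
[[-0.1127  0.9843  0.1357]
 [ 0.8195  0.0148  0.5729]
 [ 0.5619  0.1757 -0.8083]]
-> [0.4995 0.355  0.0205] shift from here [0.1407 0.0015 0.0946]
   q [-0.63  0.42  0.28  2.06 -1.23  0.66  0.69] err [-0. -0. -0.]
-> [0.4995 0.36   0.0205] shift from here [0.168  0.002  0.1136]
   q [-0.64  0.43  0.28  2.05 -1.23  0.65  0.68] err [-0. -0. -0.]
-> [0.4995 0.365  0.0205] shift from here [0.1953 0.0025 0.1327]
   q [-0.65  0.43  0.28  2.05 -1.23  0.65  0.67] err [-0. -0. -0.]
cols215-265 rows236-248 [541 535 532 531 534 538 539 527 518 537 562 572 573 573 574 573 574 574
 573 574 573 573 573 574 573 573 573 570 561 550 546 546 546 545 545 544
 542 534 522 512 507 509 515 527 537 544 545 546 546 546]
```

>>> arm_command(series=[[[0.033,0,0.022,0,1],[0.06,0.001,0.04,0,1],[0.088,0.001,0.059,0,1],[0.115,0.001,0.077,0,1],[0.141,0.001,0.095,0,1],[0.158,0.002,0.106,0,1],[0.158,0.002,0.106,0,1]]])

```text
t: 23.2
eef_pos: [0.4993, 0.3596, 0.021]
ee_rot: [-0.154, 0.648, 0.696, 0.269]
contact_force: [0.9, -0.5, -0.7]
width: 0.0001
```

```bash
python3 pred.py "(.4995,.365,.0205)"
python3 - <<'E'
from bar import *
from station import env
g=env.capture('top')['pixels'];cv2.imwrite('pics/c11.png',g[:,:,::-1])
b=g.astype(int).sum(2)
print('cols215-265 rows236-248',b[236:248,215:250].mean(0).astype(int))
E
```

```text
t 23.2 q [-0.6362  0.4256  0.2812  2.0529 -1.2262  0.654   0.682 ] p [0.4993 0.3596 0.021 ] F [ 0.8716 -0.5205 -0.7455] w 5.3421060335351355e-05
[[-0.114   0.9843  0.135 ]
 [ 0.8188  0.0161  0.5739]
 [ 0.5627  0.176  -0.8077]]
-> [0.4995 0.365  0.0205] shift from here [0.0274 0.0012 0.0233]
   q [-0.64  0.43  0.28  2.05 -1.23  0.65  0.67] err [-0. -0. -0.]
cols215-265 rows236-248 [542 535 532 532 534 538 539 528 517 534 551 550 547 545 544 544 544 544
 541 534 522 512 507 508 515 527 538 543 545 545 545 545 545 545 545]
```

The gap to the stop is nearly closed. I finish in 1 mm steps, watching the force.

>>> arm_command(series=[[[0.0055,0,0.004,0,1],[0.011,0,0.008,0,1],[0.011,0,0.008,0,1]]])

```text
t: 23.62
eef_pos: [0.4996, 0.3614, 0.0211]
ee_rot: [-0.153, 0.648, 0.696, 0.269]
contact_force: [-0.3, -1.6, -0.2]
width: 0.0001
```

>>> arm_command(series=[[[0.0055,0,0.004,0,1],[0.0055,0,0.004,0,1]]])

```text
t: 23.88
eef_pos: [0.4997, 0.3624, 0.0211]
ee_rot: [-0.153, 0.648, 0.696, 0.27]
contact_force: [-0.0, -0.7, -1.4]
width: -0.0
```

>>> arm_command(series=[[[0.0055,0,0.004,0,1],[0.0055,0,0.004,0,1]]])

```text
t: 24.12
eef_pos: [0.4997, 0.3636, 0.0211]
ee_rot: [-0.153, 0.648, 0.696, 0.27]
contact_force: [0.9, -0.9, 0.3]
width: -0.0004
```

>>> arm_command(series=[[[0.0055,0,0.004,0,1],[0.0055,0,0.004,0,1]]])

```text
t: 24.38
eef_pos: [0.4996, 0.3647, 0.021]
ee_rot: [-0.153, 0.648, 0.696, 0.27]
contact_force: [0.8, -1.2, 0.5]
width: -0.0
```

>>> arm_command(series=[[[0.0055,0,0.004,0,1],[0.0055,0,0.004,0,1]]])

```text
t: 24.62
eef_pos: [0.4995, 0.3659, 0.0211]
ee_rot: [-0.153, 0.648, 0.696, 0.27]
contact_force: [0.1, -0.8, 0.8]
width: 0.0001
```

>>> arm_command(series=[[[0.0055,0,0.004,0,1],[0.0055,0,0.004,0,1]]])

```text
t: 24.88
eef_pos: [0.4996, 0.3667, 0.021]
ee_rot: [-0.153, 0.648, 0.696, 0.27]
contact_force: [-1.0, -2.7, 1.8]
width: 0.0002
```

>>> arm_command(series=[[[0.0055,0,0.004,0,1],[0.0055,0,0.004,0,1]]])

```text
t: 25.12
eef_pos: [0.4998, 0.3668, 0.0208]
ee_rot: [-0.153, 0.648, 0.696, 0.269]
contact_force: [-2.2, -6.5, 4.2]
width: 0.0002
```

>>> arm_command(series=[[[0.0055,0,0.004,0,1],[0.0055,0,0.004,0,1]]])

```text
t: 25.38
eef_pos: [0.4999, 0.3668, 0.0206]
ee_rot: [-0.153, 0.649, 0.695, 0.269]
contact_force: [-2.6, -6.8, 5.5]
width: 0.0002
```

Run:
```python
from bar import *
from station import env
s,M=st();g=env.capture('top')['pixels'];cv2.imwrite('pics/c12.png',g[:,:,::-1])
b=g.astype(int).sum(2)
print('cols215- ',b[236:248,215:235].mean(0).astype(int))
```

```text
t 25.375 q [-0.6478  0.4294  0.278   2.0465 -1.2275  0.6438  0.6679] p [0.4999 0.3668 0.0206] F [-2.6179 -6.7806  5.459 ] w 0.00015233090618117445
[[-0.112   0.9842  0.1369]
 [ 0.8199  0.0137  0.5723]
 [ 0.5614  0.1763 -0.8085]]
cols215-  [541 535 532 531 534 537 536 536 540 543 544 544 544 543 541 535 523 513
 507 507]
```

The force jumped to 7 N without motion: the bar is on the stop. I withdraw.

>>> arm_command(series=[[[-0.05,-0.001,-0.036,0,1],[-0.13,-0.002,-0.09,0,1],[-0.273,-0.005,-0.191,0,1],[-0.3,-0.01,-0.5,0,1],[-0.3,-0.01,-0.8,0,1],[-0.3,-0.01,-0.95,0,1],[-0.3,-0.01,-0.95,0,1]]])

```text
t: 26.3
eef_pos: [0.4852, 0.247, 0.112]
ee_rot: [-0.152, 0.649, 0.695, 0.271]
contact_force: [-0.7, 1.1, 0.1]
width: 0.0002
```

Run:
```python
from bar import *
from station import env
s,M=st();g=env.capture('top')['pixels'];h=env.capture('side')['pixels']
a=cv2.resize(g[195:295,190:350,::-1],(800,500),interpolation=2)
cv2.imwrite('pics/fin.png',a);cv2.imwrite('pics/fin_top.png',g[:,:,::-1]);cv2.imwrite('pics/fin_side.png',h[:,:,::-1])
```

```text
t 26.3 q [-0.5589  0.1883  0.4293  2.1046 -0.9465  0.8507  0.5685] p [0.4852 0.247  0.112 ] F [-0.6781  1.0568  0.1203] w 0.00024788115262474334
[[-0.1117  0.9837  0.1406]
 [ 0.8194  0.0111  0.5731]
 [ 0.5622  0.1793 -0.8073]]
```

View pics/fin.png

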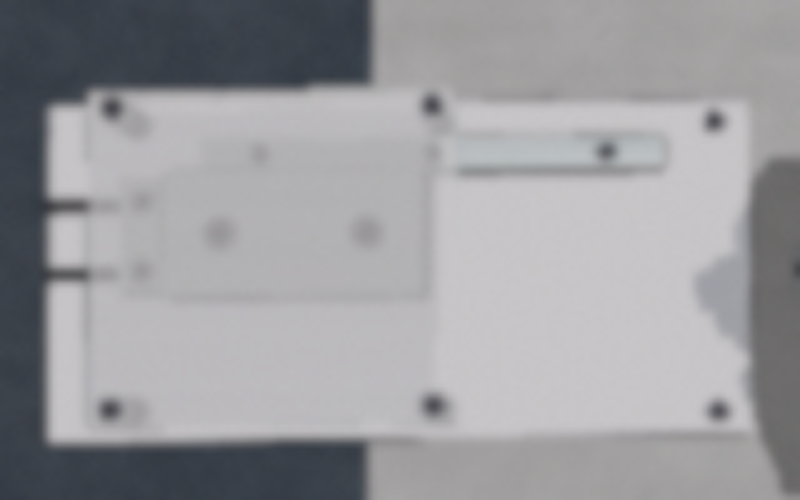

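The bar is under the guard, at cols ~165–430 and lower edge row ~298, with its holes at (220,234) and (366,233), parallel to the fence. A numeric check follows.

Run:
```python
from bar import *
g=cv2.imread('pics/fin_top.png').astype(float).sum(2)
F=lambda c:(np.float64(c)+.5)/5-.5+[190,195]
def cen(cc):
    u,v=np.round(F(cc)).astype(int);P=g[v-6:v+7,u-6:u+7];W=np.clip(np.median(P)-12-P,0,None)
    yy,xx=np.mgrid[-6:7,-6:7];return [u+(W*xx).sum()/W.sum(),v+(W*yy).sum()/W.sum()]
h=np.array([cen((220,234)),cen((366,233))]);H=w('top',h,.032);print('holes',h,H,'mid',H.mean(0))
d=H[0]-H[1];print('hole axis slope dx/dy',d[0]/d[1])
# near long edge, half-crossing per column (top edge z .032)
def edge(cols,r0,r1,sgn):
    o=[]
    for c in cols:
        p=g[r0:r1,c-1:c+2].mean(1);dd=sgn*np.diff(p);k=dd.argmax();o.append((c,r0+k+.5))
    return np.float64(o)
e=edge(range(228,272,4),246,262,1);W=w('top',e,.032);q=np.polyfit(W[:,1],W[:,0],1);print('near edge x@.42',np.polyval(q,.4195),'slope',q[0])
e=edge(range(284,318,3),222,236,1);W=w('top',e,.022);q=np.polyfit(W[:,1],W[:,0],1);print('fence inner x@.42',np.polyval(q,.4195),'slope',q[0])
print('plate far edge slope');e=w('top',F([(50,102),(745,101)]),.008);print((e[0]-e[1])[0]/(e[0]-e[1])[1])
print('rear',w('top',F([(430,200),(430,290)]),.032))
```

```text
holes [[233.4217 241.2377]
 [262.8983 240.9819]] [[0.5013 0.4455 0.032 ]
 [0.5019 0.3954 0.032 ]] mid [0.5016 0.4205 0.032 ]
hole axis slope dx/dy -0.012476834349602756
near edge x@.42 0.47703647192565907 slope -0.0028688791340737057
fence inner x@.42 0.5202509818591441 slope -0.027856975860127108
plate far edge slope
-0.0067704143412215265
rear [[0.513  0.3739 0.032 ]
 [0.4821 0.3736 0.032 ]]
```

The bar measures as home: hole mid-line x=0.5016 (expected ≈0.5005), y=0.4205 (expected ≈0.419), slope −0.012 against the plate's −0.007 to −0.011. The robot is clear, so I hand the job in.

Run:
```python
from h import *
a=cv2.imread('pics/top0.png').astype(int);b=cv2.imread('pics/fin_top.png').astype(int)
for n,(r0,r1,c0,c1) in dict(loupe=(178,208,368,398),spacer=(298,324,398,436),gauge=(300,342,192,256)).items(): print(n,abs(a-b)[r0:r1,c0:c1].mean().round(2))
from station import env
print(env.close_job())
```

```text
loupe 8.71
spacer 41.4
gauge 7.56
the job is handed in; nothing more can be done
None
```

Run:
```python
import cv2
a=cv2.imread('pics/side0.png',0);b=cv2.imread('pics/fin_side.png',0)
for n,(u,v) in dict(spacer=(273,330),loupe=(387,293),gauge=(253,219)).items():
    T=cv2.equalizeHist(a[v-20:v+20,u-18:u+18]);S=cv2.equalizeHist(b[v-32:v+32,u-30:u+30])
    _,m,_,l=cv2.minMaxLoc(cv2.matchTemplate(S,T,5));print(n,round(m,2),'shift px',l[0]-12,l[1]-12)
```

```text
spacer 0.88 shift px 0 1
loupe 0.97 shift px 0 0
gauge 0.95 shift px 0 0
```

I tipped the bar over the plate's front edge onto its broad side, pushed it against the fence, then pushed it along under the guard onto the end stop. I withdrew and handed the job in at about 26 s of the 58 s allowed.

The rows can't command a tilt. I got about 35° by driving the arm past its reach limit in free air; each later call then started from the tilted pose.

**Final checks:**
- **Seating:** the wrist force was about 7 N when the bar met the fence and about 7 N at the stop, with no further motion there. I saw no gap at the stop.
- **Position:** the midpoint of the bar's holes was at (0.5016, 0.4205), against about (0.5005, 0.419) expected from the stop and fence.
- **Angle:** the slope was −0.012, matching the −0.007 to −0.011 measured on the plate and on the first fence reading.
- **Bystanders:** the side view shows the loupe and gauge unmoved, and the spacer within 1 px.

**Checks that disagreed:**
- **Edge fits:** the last automatic line fits through the guard were poor. They gave the fence a slope of −0.028 and the bar's near edge −0.003, so I relied on the holes and the force instead.
- **Spacer in the top view:** comparing before and after showed a large change there. I took it to be the arm and its shadow, and ran the side-view check only after handing in.
- **Joint 2:** it once read −0.2528 against the stated limit of −0.25. No fault was reported.

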